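# Check the drier's catch tray and collect the dried canisters

## Task

The bench drier has turned out a batch of galvanised desiccant canisters. Before unloading, check that its catch tray has cooled: take the surface thermometer from its rest, hold its sprung foot lightly inside each of the three ringed spots on the tray's flange for about a second, beginning at the chute and working away from it, and lay the thermometer back in its rest. Then stand every canister upright on the floor of the tote, setting each down rather than letting it drop, and leave everything else where it is.

Things in the scene. Friction and masses are not known exactly. Their poses are not given: they have to be found in the camera images.
- can_1: one of the finished canisters: plain galvanised steel, squat and round, standing upright; body 62 mm across and 50 mm high, and above it a knurled steel screw cap 42 mm across from 50 to 77 mm up (total height 77 mm); 0.2 to 0.4 kg; origin: centre of the underside, z up; some may be absent
- can_2: one of the finished canisters: plain galvanised steel, squat and round, standing upright; body 62 mm across and 50 mm high, and above it a knurled steel screw cap 42 mm across from 50 to 77 mm up (total height 77 mm); 0.2 to 0.4 kg; origin: centre of the underside, z up; some may be absent
- can_3: one of the finished canisters: plain galvanised steel, squat and round, standing upright; body 62 mm across and 50 mm high, and above it a knurled steel screw cap 42 mm across from 50 to 77 mm up (total height 77 mm); 0.2 to 0.4 kg; origin: centre of the underside, z up; some may be absent
- can_4: one of the finished canisters: plain galvanised steel, squat and round, standing upright; body 62 mm across and 50 mm high, and above it a knurled steel screw cap 42 mm across from 50 to 77 mm up (total height 77 mm); 0.2 to 0.4 kg; origin: centre of the underside, z up; some may be absent
- can_5: one of the finished canisters: plain galvanised steel, squat and round, standing upright; body 62 mm across and 50 mm high, and above it a knurled steel screw cap 42 mm across from 50 to 77 mm up (total height 77 mm); 0.2 to 0.4 kg; origin: centre of the underside, z up; some may be absent
- drier: fixed bench drier and its steel catch tray, one unit; origin on the table under the tray's centre. Tray: floor 4 mm up, inside 184 (x) by 270 mm (y), walls to 30 mm; a flat flange 40 mm wide, its top at 30 mm, runs along its -x side (toward the robot). A chute at the -y end leads to the grey cabinet
- cabinet_edge (a point): middle of the lower edge of the drier's cabinet on the side facing the tray; the cabinet reaches 270 mm from here along the drier's -y and 150 mm to either side along its x, 290 mm high, with a lid and handle on top to 335 mm
- spot_1 (a point): centre of the first ringed test spot on top of the tray's flange, the one nearest the chute; a dark ring 30 mm outside and 24 mm inside with a small dot; 30 mm above the table; (-116, -85) mm from the drier's origin
- spot_2 (a point): centre of the second ringed test spot, in the middle of the flange, 85 mm from the first, at (-116, 0) mm
- spot_3 (a point): centre of the third ringed test spot, farthest from the chute, at (-116, 85) mm
- thermometer: loose cordless surface thermometer, 0.11 kg, right-angled: a grey box-shaped handle 120 mm long (x), 24 mm wide (y), 22 mm high, and 48 mm from its middle toward +x a steel stem 8 mm across pointing straight down. Origin: middle of the handle's underside. It starts on its rest; grip it across the 24 mm width at its middle, between the rest's uprights
- foot_tip (a point): underside of the copper measuring foot (12 mm across) at the lower end of the thermometer's stem: 48 mm along the handle's +x and 72 mm below its underside when not pressed
- foot (a joint): how far the sprung measuring foot is pushed up into the stem, m: 0 free, 0.010 at its stop; spring 500 N/m (1 N per 2 mm)
- rest: fixed wooden saddle rest of the thermometer: base 130 x 78 x 8 mm, and two uprights 32 mm either side of the middle along its x, each 10 mm thick and 50 mm wide, with flared cheeks (29 mm apart below, 43 mm at the top) that hold the handle and rise 18 mm above the seat. Origin: centre of the base's underside; the handle lies along its x
- rest_seat (a point): point of the rest, 95 mm above the table, at which the thermometer's origin lies when it is in place; axes as the rest's
- tote: fixed shallow open grey tote, outside 310 mm (its x) by 214 mm (its y) and 50 mm high, walls and floor 5 mm thick, empty at the start. Origin: centre of the underside; its floor is 5 mm above that
- desiccator_lid: bystander: clear glass desiccator lid with a knob, 150 mm across, 108 mm high; origin under its centre
- calliper: bystander: steel calliper 220 mm long, lying flat, 10 mm thick; origin under the middle of its beam, x along it
- crucible: bystander: cobalt blue porcelain crucible, 60 mm across, 52 mm high; origin under its centre
- magnifier: bystander: dark bakelite magnifier lying flat, lens rim 90 mm across, 20 mm thick; origin under the lens centre, the handle reaches 155 mm along its -x
- bottle: bystander: amber glass bottle 68 mm across, 150 mm high; origin under its centre
Not all that is in view belongs to the job. What is shaped like the can_3 but pink is not meant. Leave any yellow look-alike of the can_1 alone.

How it is judged:
On the way, in this order (a step that is already met when the one before it is completed fails the run):
1. the thermometer's foot is held on the first ringed spot, nearest the chute (horizontal distance between foot_tip and spot_1 below 0.008 m and contact force between thermometer and drier above 0.3 N), for 0.5 s.
2. then on the middle spot (horizontal distance between foot_tip and spot_2 below 0.008 m and contact force between thermometer and drier above 0.3 N), for 0.5 s.
3. then on the last spot, with every canister still in the catch tray (horizontal distance between foot_tip and spot_3 below 0.008 m and contact force between thermometer and drier above 0.3 N and x of can_1 in the frame of drier between -0.1 and 0.1 m and y of can_1 in the frame of drier between -0.22 and 0.15 m and x of can_2 in the frame of drier between -0.1 and 0.1 m and y of can_2 in the frame of drier between -0.22 and 0.15 m and x of can_3 in the frame of drier between -0.1 and 0.1 m and y of can_3 in the frame of drier between -0.22 and 0.15 m and x of can_4 in the frame of drier between -0.1 and 0.1 m and y of can_4 in the frame of drier between -0.22 and 0.15 m and x of can_5 in the frame of drier between -0.1 and 0.1 m and y of can_5 in the frame of drier between -0.22 and 0.15 m), for 0.5 s.
4. the thermometer lies in its rest again, let go (distance between thermometer and rest_seat below 0.012 m and angle between thermometer's own z axis and vertical below 0.1 rad and contact force between the fingers and thermometer below 0.05 N), for 0.2 s.
5. every canister stands in the tote (x of can_1 in the frame of tote between -0.155 and 0.155 m and y of can_1 in the frame of tote between -0.107 and 0.107 m and z of each of can_1, can_2, can_3, can_4, can_5 in the frame of tote below 0.012 m and angle between each of can_1, can_2, can_3, can_4, can_5's own z axis and vertical below 0.12 rad and x of can_2 in the frame of tote between -0.155 and 0.155 m and y of can_2 in the frame of tote between -0.107 and 0.107 m and x of can_3 in the frame of tote between -0.155 and 0.155 m and y of can_3 in the frame of tote between -0.107 and 0.107 m and x of can_4 in the frame of tote between -0.155 and 0.155 m and y of can_4 in the frame of tote between -0.107 and 0.107 m and x of can_5 in the frame of tote between -0.155 and 0.155 m and y of can_5 in the frame of tote between -0.107 and 0.107 m), for 0.2 s.
At the end, for the whole second after the job is handed in: every canister present stands upright (within 0.12 rad) and at rest on the tote's floor, inside its walls, and the thermometer lies in its rest (origin within 12 mm of the seat, level within 0.1 rad) (all of step 5 and linear speed of each of can_1, can_2, can_3, can_4, can_5 below 0.02 m/s and distance between thermometer and rest_seat below 0.012 m and angle between thermometer's own z axis and vertical below 0.1 rad); the robot touches nothing.
It fails at once if the thermometer is pressed on the drier with more than 20 N (contact force between thermometer and drier above 20 N).
It fails at once if a canister is let go in the air, its underside more than 30 mm above the tote's floor ((x of can_1 in the frame of tote between -0.155 and 0.155 m and y of can_1 in the frame of tote between -0.107 and 0.107 m and z of can_1 in the frame of tote above 0.035 m and contact force between the fingers and can_1 below 0.02 N and contact force between can_1 and anything else below 0.02 N) or (x of can_2 in the frame of tote between -0.155 and 0.155 m and y of can_2 in the frame of tote between -0.107 and 0.107 m and z of can_2 in the frame of tote above 0.035 m and contact force between the fingers and can_2 below 0.02 N and contact force between can_2 and anything else below 0.02 N) or (x of can_3 in the frame of tote between -0.155 and 0.155 m and y of can_3 in the frame of tote between -0.107 and 0.107 m and z of can_3 in the frame of tote above 0.035 m and contact force between the fingers and can_3 below 0.02 N and contact force between can_3 and anything else below 0.02 N) or (x of can_4 in the frame of tote between -0.155 and 0.155 m and y of can_4 in the frame of tote between -0.107 and 0.107 m and z of can_4 in the frame of tote above 0.035 m and contact force between the fingers and can_4 below 0.02 N and contact force between can_4 and anything else below 0.02 N) or (x of can_5 in the frame of tote between -0.155 and 0.155 m and y of can_5 in the frame of tote between -0.107 and 0.107 m and z of can_5 in the frame of tote above 0.035 m and contact force between the fingers and can_5 below 0.02 N and contact force between can_5 and anything else below 0.02 N)).
It fails at once if a bystander is moved more than 25 mm (distance of any of desiccator_lid, calliper, crucible, magnifier, bottle from where it was at the start of the episode above 0.025 m).
Of can_1, can_2, can_3, can_4, can_5 only 3 to 5 are there at a start; the rules pass over those that are not, and their reading is None.
At some moment in a run one of can_1, can_2, can_3, can_4, can_5 may be knocked a few centimetres aside while the robot is not near it.
It also fails if it takes over 210 s, if anything falls off the work surface, if the arm or the gripper's body presses on something with over 40 N, if the wrist force passes 120 N, or if a joint passes its speed limit or range.

## Robot

A 6-joint arm with a two-finger parallel gripper is mounted at the origin on the work surface. World frame = base frame: x ahead of the robot, y to its left, z up, the work surface at z = 0. Lengths are in m, angles in rad, forces in N, time in s.
With the tool pointing down it reaches from about 0.3 to 0.775 m from the base axis. Payload 14.6 kg.
Tool frame: the origin (TCP) lies at the centre of the arm's flange, where the gripper is bolted on; the fingertips stand 199 mm ahead of it and the grasp point (between the pads) lies 180 mm ahead of it; z points along the fingers, y is the line along which they close (so a half turn about z gives the same grasp; the last joint's range is limited). The gripper opens to 94 mm and grips with 3 to 60 N. Pads are 16 mm wide; open, the fingers measure 119 mm over their backs; the gripper's body (75 mm by 177 mm) begins 78 mm behind the grasp point.
Start: joints at [-1.228, 0.3, 1.521, -0, 1.321, -0.067], TCP at [0.219, -0.504, 0.405] pointing down, gripper open.
Joint ranges: [-3.03, 3.03], [-0.79, 2.21], [0.23, 2.52], [-1.04, 4.18], [0, 3.07], [-2.55, 2.55]. Speed limits (rad/s): [2.22, 2.22, 2.57, 3.14, 3.14, 3.14].

## Interface

Orientations are given as a unit quaternion [w, x, y, z].
In Python, from bench import * gives the robot as it stands.
- The arm moves only by the tool drive_tool, never from a script. Its argument "increments" is one flat list of numbers, 7 for each row, row after row: the shift along the tool's x, y, z normalised to -1 to 1, where 1 is 0.02 m, then the turn, a rotation vector about the tool's x, y, z normalised to -1 to 1, where 1 is 0.08 rad, then the closure, from -1 (fully open) to 1 (shut). A call has 1 to 12 rows; each row shifts and turns the commanded pose from where the row before left it, along the tool's axes as they then stand; what a row does not reach is not made up. A row lasts 1/8 s, in which the tool goes at most 62.5 mm and 10.7 degrees, less where a joint would pass 70% of its speed; a pose out of reach is approached as far as the arm can. A call with a number of a shift or a turn outside -1 to 1 is refused whole. A call with a gripper value outside its range is refused whole. The fingers move at their own pace and stop on an object; "force" is the grip in N (left out, the last holds). Time passes only in rows, so rows that do not move let the fingers close. It gives the time, the measured TCP pose, the force, the opening and the grip force at its end, in the units of the state.
- state(): the state, without advancing time (a new reading comes with each control period).
- grab_frame(name): name is "side" or "top"; returns the picture (420x560x3 uint8, blue, green, red); there is no depth.
- calibration(name): a dict with "K" (3x3 intrinsics, pixels), "origin" and "attitude" of the camera in the world. Camera axes: x right, y up, looking along -z (the intrinsics and any distortion apply to the point x, -y, -z); pixel columns grow to the right and rows downward; lengths in m; the calibration is good to about 2 mm. A picture is of the moment at which its call begins. calibration takes no time and is no camera call.
- finish_job(): hands the job in; it is judged then, once.
Trained networks look in the newest picture that a camera, given by its name, has taken for a name from the list of things; names that differ only in an ending like _2 or _b are one class to them, and where a whole thing is asked for, a point or a joint stands for the part that bears it (a point fixed in the world has none). Each returns a list of dicts, best first, with "confidence" (0 to 1); they miss things now and then, are a little off and sometimes report something else, mostly with a low value. They report only what shows in the picture. A call takes as long as a camera call. They do not tell look-alikes from the thing itself.
- look_for(camera, name): "xyz" ([x, y, z] in m, in the coordinates of the camera as it stood for that picture, good to about 4 mm: the middle of the surface that is visible of it).
- mark_of(camera, name): "xyz" ([x, y, z] in m, in the coordinates of the camera as it stood for that picture, good to about 4 mm: a listed point, or the origin of a listed thing).
The state is a dict: "t": time; "q": joint angles; "dq": joint speeds; "joint_torque": joint torques, N m; "eef_pos": TCP position; "orientation": TCP orientation; "force": force on the tool from outside, world axes, zero at the start; "wrist_torque": the same for the moment, N m; "grip_width": opening from 0.0 (shut) to 1.0 (fully open); "grip_force": force on a finger pad.
Only numpy, scipy, OpenCV 4.12 (cv2) and the standard library are available. Lean on these libraries where they do the work, as an engineer would, in place of code of your own. Each camera call takes 0.05 s, during which the arm holds its last target. There are 200 camera calls.

## Working session

There is one attempt and no reset: what is moved stays moved. The work goes in short steps, Python scripts to look and compute and a tool call to move; the robot and the scene stay as the last step left them, time stands still between calls to the robot, and variables do not carry over. Pictures are saved under pics/ and viewed, at most 14 in all, crops included, and the job is handed in when it is done.

Besides the shell and the picture viewer there is one more tool, called after "Request:" as a command line: name --argument value ..., lists and objects as JSON in quotes. drive_tool: Moves the arm, as the interface text tells. Its arguments: {"type":"object","properties":{"increments":{"type":"array"},"force":{"type":"number"}},"required":["increments"]}

```bash
ls; mkdir -p pics; cat > h.py <<'E'
from bench import *
import numpy as np, cv2
from scipy.spatial.transform import Rotation as R
def cam(n):
    c=calibration(n); K=np.array(c["K"]); o=np.array(c["origin"]); A=np.array(c["attitude"])
    if A.shape==(3,3): M=A
    else: M=R.from_quat(np.r_[A[1:],A[0]]).as_matrix()
    return K,o,M
def w(n,p):
    K,o,M=cam(n); return o+M@np.array(p)
def px(n,P):
    K,o,M=cam(n); c=M.T@(np.array(P)-o); u=K@np.array([c[0],-c[1],-c[2]]); return u[:2]/u[2]
def ray(n,uv,z):
    K,o,M=cam(n); d=np.linalg.solve(K,np.array([uv[0],uv[1],1.])); d=M@np.array([d[0],-d[1],-d[2]]); return o+d*(z-o[2])/d[2]
E
python3 - <<'E'
from h import *
for n in("top","side"):
    print(calibration(n)); im=grab_frame(n); cv2.imwrite(f"pics/{n}0.png",im)
print(state())
for n in("top","side"):
  for t in("drier","spot_1","cabinet_edge","thermometer","foot_tip","rest","rest_seat","tote","can_1","desiccator_lid","bottle","crucible","magnifier","calliper"):
    for r in mark_of(n,t)[:8]:
        p=w(n,r["xyz"]); print(n,t,round(r["confidence"],2),p.round(3),px(n,p).round(0))
E
```

```text
pics
{'K': array([[464.42837681,   0.        , 280.35179385],
       [  0.        , 464.42837681, 207.96117996],
       [  0.        ,   0.        ,   1.        ]]), 'origin': array([ 0.48985185, -0.10002547,  1.35523827]), 'attitude': array([ 0.71459906,  0.02448217, -0.01175082, -0.69900696])}
{'K': array([[496.2208759 ,   0.        , 281.93891508],
       [  0.        , 496.2208759 , 212.72888715],
       [  0.        ,   0.        ,   1.        ]]), 'origin': array([ 0.39169385, -1.12418373,  1.03843533]), 'attitude': array([ 0.91182216,  0.40382497, -0.02706267, -0.0690895 ])}
{'t': 0.1, 'q': array([-1.22763230e+00,  3.00448732e-01,  1.52150709e+00, -2.35885237e-05,
        1.32067594e+00, -6.65775102e-02]), 'dq': array([-5.92766355e-06, -6.22260353e-04, -9.81374701e-04,  1.89111998e-04,
        7.69215100e-04, -1.20866680e-03]), 'joint_torque': array([ 4.05109429e-03, -5.32631207e+01, -3.53281975e+01,  7.10032973e-02,
        2.34478764e-02, -1.05652928e-04]), 'eef_pos': array([ 0.21910557, -0.50445228,  0.40412978]), 'orientation': array([-5.13017413e-04,  9.79086557e-01,  2.0
[... 1884 characters left out ...]
59 0.026 0.096] [249. 188.]
side tote 0.69 [0.482 0.258 0.002] [251. 167.]
side can_1 0.96 [ 0.586 -0.243  0.009] [307. 270.]
side can_1 0.8 [ 0.49  -0.276  0.003] [274. 285.]
side can_1 0.71 [ 0.298 -0.378  0.002] [203. 326.]
side can_1 0.69 [ 0.498 -0.185  0.002] [272. 260.]
side can_1 0.59 [ 0.329 -0.133  0.004] [211. 253.]
side desiccator_lid 0.77 [ 0.769 -0.004  0.004] [350. 207.]
side bottle 0.76 [0.78  0.106 0.005] [345. 185.]
side bottle 0.22 [ 0.495 -0.189  0.003] [272. 261.]
side crucible 0.85 [0.649 0.067 0.001] [308. 197.]
side magnifier 0.79 [ 0.754 -0.168  0.001] [359. 246.]
side magnifier 0.7 [ 0.539 -0.283  0.001] [292. 285.]
side calliper 0.85 [0.738 0.273 0.001] [322. 157.]
```

View pics/top0.png

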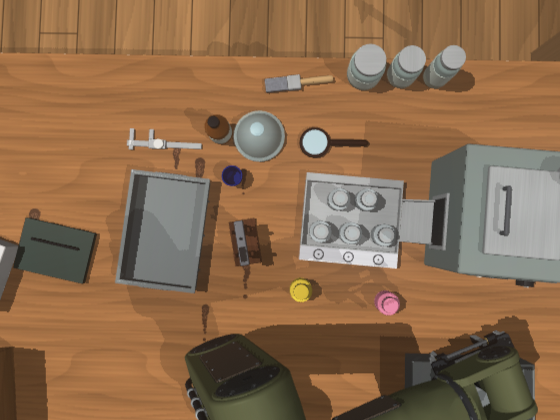

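View pics/side0.png

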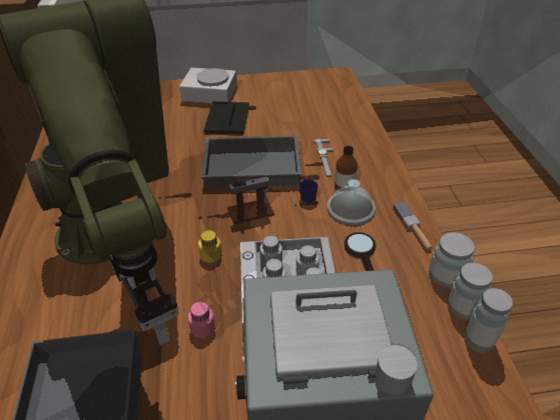

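```bash
python3 - <<'E'
import cv2
im=cv2.imread("pics/top0.png")
cv2.imwrite("pics/crop0.png",cv2.resize(im[150:320,220:420],None,fx=3.5,fy=3.5,interpolation=cv2.INTER_CUBIC))
E
```

```text
(no output)
```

View pics/crop0.png

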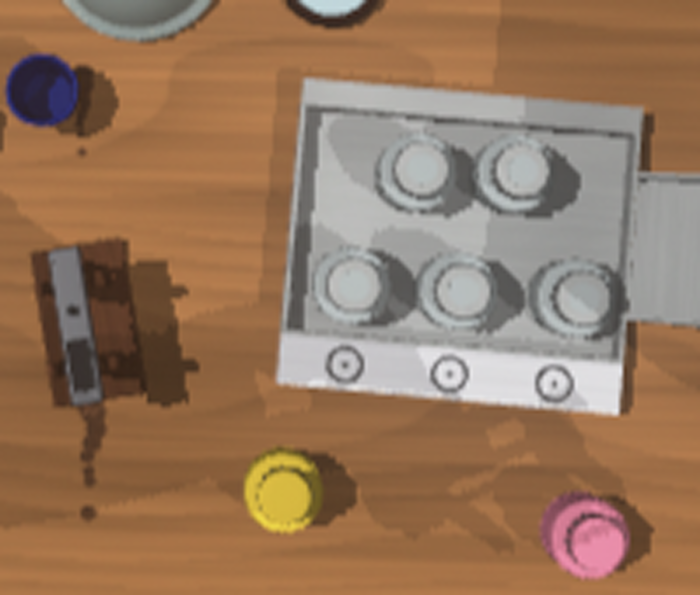

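The top view shows five grey canisters in the tray, at about (340,199), (368,199), (321,232), (352,233) and (385,236). Plain yellow (301,290) and pink (388,303) look-alikes stand outside it and stay put: only the steel ones fit. Spots are at (378,260), (348,257) and (319,254). Next I need to know which end of the handle at (241,242) carries the stem.

```bash
python3 - <<'E'
from h import *
im=cv2.imread("pics/side0.png")
cv2.imwrite("pics/crop1.png",cv2.resize(im[165:235,215:295],None,fx=8,fy=8,interpolation=cv2.INTER_CUBIC))
c=lambda a,b:(220+a/3.5-.5+.14,150+b/3.5-.36)
for a in((345,365),(449,375),(554,384)): print("spot",ray("top",c(*a),.03).round(4))
for a in((50,250),(80,247),(68,404),(100,401)): print("handle",ray("top",c(*a),.117).round(4))
for a in((421,170),(521,170),(354,286),(463,291),(584,299)): print("cap",ray("top",c(*a),.081).round(4))
for a in ((41,248),(128,240),(54,405),(143,395)): print("restbase",ray("top",c(*a),.008).round(4))
for n in("top","side"):
  for i in range(2):
    grab_frame(n)
    for t in("rest_seat","thermometer","rest","foot_tip","drier","spot_1","tote"):
      for r in mark_of(n,t)[:3]: print(n,t,round(r["confidence"],2),w(n,r["xyz"]).round(4))
    for r in look_for(n,"foot_tip")[:2]: print(n,"look foot",round(r["confidence"],2),w(n,r["xyz"]).round(4))
E
```

```text
spot [ 0.4292 -0.1858  0.03  ]
spot [ 0.4231 -0.2701  0.03  ]
spot [ 0.4179 -0.3549  0.03  ]
handle [0.5154 0.0462 0.117 ]
handle [0.5182 0.0233 0.117 ]
handle [0.3988 0.0293 0.117 ]
handle [0.4017 0.005  0.117 ]
cap [ 0.5853 -0.2392  0.081 ]
cap [ 0.5869 -0.3174  0.081 ]
cap [ 0.4933 -0.1884  0.081 ]
cap [ 0.4913 -0.2735  0.081 ]
cap [ 0.4872 -0.3676  0.081 ]
restbase [0.5191 0.0666 0.008 ]
restbase [ 0.5274 -0.0055  0.008 ]
restbase [0.3897 0.0522 0.008 ]
restbase [ 0.3997 -0.0212  0.008 ]
top rest_seat 0.66 [0.4566 0.0271 0.0932]
top thermometer 0.88 [0.4592 0.0305 0.091 ]
top rest 0.73 [ 0.4592  0.0287 -0.0007]
top rest 0.56 [ 5.532e-01 -4.928e-01 -2.000e-04]
top drier 0.75 [ 0.5379 -0.2794  0.0012]
top spot_1 0.95 [ 0.4147 -0.3602  0.0247]
top spot_1 0.86 [ 0.4238 -0.2715  0.0264]
top spot_1 0.6 [ 0.4285 -0.1875  0.027 ]
top tote 0.83 [0.4882 0.2567 0.0006]
top rest_seat 0.72 [0.459  0.027  0.0954]
top rest_seat 0.48 [ 4.849e-01  2.544e-01 -4.000e-04]
top rest_seat 0.37 [ 0.5848 -0.32    0.0043]
top thermometer 0.84 [0.458  0.0263 0.0919]
top thermometer 0.51 [ 0.4254 -0.2713  0
[... 474 characters left out ...]
.4359 -0.1861  0.0324]
side spot_1 0.71 [ 0.4164 -0.3549  0.0319]
side spot_1 0.6 [ 0.4209 -0.2709  0.0342]
side tote 0.67 [0.486  0.2561 0.0028]
side tote 0.61 [ 0.4976 -0.1896  0.0054]
side tote 0.25 [ 0.7703 -0.0051  0.0044]
side rest_seat 0.7 [ 0.5851 -0.238   0.0068]
side rest_seat 0.59 [0.4575 0.0274 0.0972]
side rest_seat 0.35 [ 0.4909 -0.274   0.0049]
side thermometer 0.64 [0.4526 0.0266 0.0968]
side thermometer 0.53 [ 0.4904 -0.2756  0.0057]
side rest 0.89 [0.4599 0.0284 0.0005]
side drier 0.96 [ 0.5387 -0.2816  0.0041]
side spot_1 0.92 [ 0.4328 -0.1866  0.0319]
side spot_1 0.74 [ 0.4184 -0.3524  0.0304]
side spot_1 0.64 [ 0.4228 -0.2718  0.0319]
side tote 0.6 [0.4849 0.2589 0.003 ]
```

View pics/crop1.png

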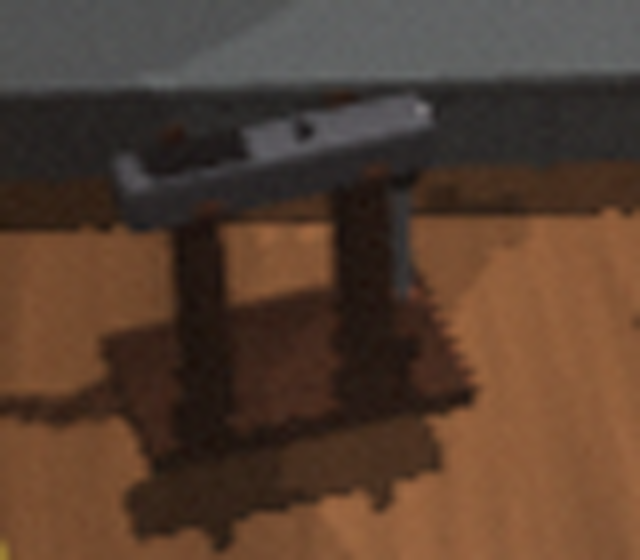

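The stem is at the +x end of the handle (toward the tray's far side), and the handle yaw is about 0.15 rad. I'll turn the tool to match and go above the handle.

Request:
drive_tool --increments '[0,0,0,0,0,0.81,-1,0,0,0,0,0,0.81,-1,0,0,0,0,0,0.81,-1,0,0,0,0,0,0.81,-1,0.63,-0.98,0,0,0,0,-1,0.63,-0.98,0,0,0,0,-1,0.63,-0.98,0,0,0,0,-1,0.63,-0.98,0,0,0,0,-1,0.63,-0.98,0,0,0,0,-1,0.63,-0.98,0,0,0,0,-1,0.63,-0.98,0,0,0,0,-1,0.63,-0.98,0,0,0,0,-1]' --force 30

```text
t: 4.8
eef_pos: [0.2956, -0.3332, 0.4047]
orientation: [0.0, 0.997, 0.075, 0.0]
force: [0.9, -0.1, -0.8]
grip_width: 1.001
grip_force: 0.0
```

Request:
drive_tool --increments '[0.63,-0.98,0,0,0,0,-1,0.63,-0.98,0,0,0,0,-1,0.63,-0.98,0,0,0,0,-1,0.63,-0.98,0,0,0,0,-1,0.63,-0.98,0,0,0,0,-1,0.63,-0.98,0,0,0,0,-1,0.63,-0.98,0,0,0,0,-1,0.63,-0.98,0,0,0,0,-1,0.63,-0.98,0,0,0,0,-1,0.63,-0.98,0,0,0,0,-1,0.63,-0.98,0,0,0,0,-1,0.63,-0.98,0,0,0,0,-1]'

```text
t: 6.3
eef_pos: [0.4096, -0.078, 0.4048]
orientation: [0.0, 0.997, 0.075, 0.0]
force: [-0.5, 0.0, 0.0]
grip_width: 1.002
grip_force: 0.0
```

Request:
drive_tool --increments '[0.53,-0.8,0.3,0,0,0,-1,0.53,-0.8,0.3,0,0,0,-1,0.53,-0.8,0.3,0,0,0,-1,0.53,-0.8,0.3,0,0,0,-1,0.53,-0.8,0.3,0,0,0,-1,0.53,-0.8,0.3,0,0,0,-1,0,0,0,0,0,0,-1]'

```text
t: 7.18
eef_pos: [0.4579, 0.0262, 0.3683]
orientation: [-0.0, 0.997, 0.076, -0.0]
force: [0.1, -0.1, 0.2]
grip_width: 1.002
grip_force: 0.0
```

```bash
cat >> h.py <<'E'
def pose():
    s=state(); r=R.from_quat(np.r_[s["orientation"][1:],s["orientation"][0]]).as_matrix()
    return s,s["eef_pos"],r
def go(x,y,z,yaw=None,at=None):
    s,p,r=pose(); p=p if at is None else np.array(at)
    d=r.T@(np.array([x,y,z])-p)/.02
    a=np.arctan2(r[1,0],r[0,0])
    print("units",d.round(2),"yaw",a.round(4),"rz units",None if yaw is None else round(-(yaw-a)/.08,2),"tilt",r[2].round(3),"f",s["force"].round(1),"w",round(s["grip_width"],3))
E
python3 - <<'E'
from h import *
im=grab_frame("top"); cv2.imwrite("pics/t1.png",cv2.resize(im[190:300,180:340],None,fx=5,fy=5,interpolation=cv2.INTER_CUBIC))
im=grab_frame("side"); 
print(state()["eef_pos"]); go(.4585,.026,.286,.15)
E
```

```text
[0.45770513 0.02529889 0.36880136]
units [ 0.04 -0.03  4.14] yaw 0.1511 rz units 0.01 tilt [-0.  0. -1.] f [0.5 0.2 0.3] w 1.002
```

Request:
drive_tool --increments '[0,0,0.9,0,0,0,-1,0,0,0.9,0,0,0,-1,0,0,0.9,0,0,0,-1,0,0,0.9,0,0,0,-1,0,0,0.54,0,0,0,-1,0,0,0,0,0,0,-1]'

```text
t: 8.02
eef_pos: [0.4578, 0.0251, 0.2857]
orientation: [-0.0, 0.997, 0.075, -0.0]
force: [-0.1, -0.3, -0.0]
grip_width: 0.998
grip_force: 0.0
```

Request:
drive_tool --increments '[0,0,0,0,0,0,0,0,0,0,0,0,0,0.3,0,0,0,0,0,0,1,0,0,0,0,0,0,1,0,0,0,0,0,0,1,0,0,0,0,0,0,1,0,0,0,0,0,0,1,0,0,0,0,0,0,1]'

```text
t: 9.02
eef_pos: [0.4579, 0.0254, 0.2859]
orientation: [-0.0, 0.997, 0.075, 0.0]
force: [-0.0, 0.5, -0.4]
grip_width: 0.251
grip_force: 29.8
```

Request:
drive_tool --increments '[0,0,-0.5,0,0,0,1,0,0,-1,0,0,0,1,0,0,-1,0,0,0,1,0,0,-1,0,0,0,1,0,0,-0.5,0,0,0,1,-0.36,0.92,0,0,0,0,1,-0.36,0.92,0,0,0,0,1,-0.36,0.92,0,0,0,0,1,-0.36,0.92,0,0,0,0,1,-0.36,0.92,0,0,0,0,1,-0.36,0.92,0,0,0,0,1,-0.36,0.92,0,0,0,0,1]'

```text
t: 10.52
eef_pos: [0.4272, -0.1101, 0.3658]
orientation: [-0.0, 0.997, 0.075, -0.0]
force: [-0.2, 0.8, -1.5]
grip_width: 0.253
grip_force: 29.9
```

Request:
drive_tool --increments '[-0.36,0.92,0,0,0,0,1,-0.36,0.92,0,0,0,0,1,-0.36,0.92,0,0,0,0,1,-0.36,0.92,0,0,0,0,1,-0.36,0.92,0,0,0,0,1,-0.36,0.92,0,0,0,0,1,-0.36,0.92,0,0,0,0,1,-0.36,0.92,0,0,0,0,1,-0.36,0.92,0,0,0,0,1,-0.36,0.92,0,0,0,0,1,-0.36,0.92,0.4,0,0,0,1,-0.36,0.92,0.4,0,0,0,1]'

```text
t: 12.02
eef_pos: [0.3748, -0.342, 0.3491]
orientation: [-0.0, 0.997, 0.075, -0.0]
force: [-0.0, -0.6, -1.4]
grip_width: 0.251
grip_force: 29.9
```

Request:
drive_tool --increments '[-0.36,0.92,0.5,0,0,0,1,0,0,0.5,0,0,0,1,0,0,0.5,0,0,0,1,0,0,0.5,0,0,0,1,0,0,0,0,0,0,1]'

```text
t: 12.65
eef_pos: [0.3709, -0.3597, 0.3091]
orientation: [-0.0, 0.997, 0.076, -0.0]
force: [-1.1, -0.5, -1.6]
grip_width: 0.253
grip_force: 29.9
```

```bash
python3 - <<'E'
from h import *
s,p,r=pose(); print(p, r[:,0])
go(.370,-.363,.31,.15)
for n in("top","side"):
    im=grab_frame(n)
    for t in("foot_tip","thermometer","spot_1"):
        for q in mark_of(n,t)[:3]: print(n,t,round(q["confidence"],2),w(n,q["xyz"]).round(4))
    ft=p+r[:,0]*.048-[0,0,.2629]; u=px(n,ft); print("exp foot",ft.round(4),u, "spot px",px(n,[.4177,-.3553,.03]))
    x,y=u.astype(int); y=min(y,370); cv2.imwrite(f"pics/{n}2.png",cv2.resize(im[y-40:y+40,x-50:x+50],None,fx=6,fy=6,interpolation=cv2.INTER_CUBIC))
a,b=cv2.imread("pics/top2.png"),cv2.imread("pics/side2.png")
cv2.imwrite("pics/foot2.png",cv2.resize(np.vstack([a,b]),None,fx=.625,fy=.625))
E
```

```text
[ 0.37087613 -0.35967352  0.30912364] [ 9.88597685e-01  1.50579484e-01 -6.59921077e-04]
units [-0.07  0.16 -0.04] yaw 0.1512 rz units 0.01 tilt [-0.001 -0.001 -1.   ] f [-1.1 -0.5 -1.6] w 0.253
top foot_tip 0.71 [7.413e-01 2.723e-01 7.000e-04]
top thermometer 0.43 [ 0.3719 -0.3577  0.1175]
top spot_1 0.95 [ 0.4167 -0.3563  0.0257]
top spot_1 0.77 [ 0.4228 -0.2708  0.0298]
top spot_1 0.77 [ 0.4311 -0.1874  0.0276]
exp foot [ 0.4183 -0.3524  0.0462] [378.16210968 259.51357331] spot px [378.06819357 259.42058942]
side foot_tip 0.58 [0.4817 0.2559 0.0006]
side thermometer 0.57 [ 0.3658 -0.3601  0.1223]
side spot_1 0.96 [ 0.4235 -0.2707  0.0352]
side spot_1 0.62 [ 0.4163 -0.3554  0.0308]
side spot_1 0.58 [ 0.431  -0.1855  0.0307]
exp foot [ 0.4183 -0.3524  0.0462] [249.25817372 300.68843359] spot px [249.44939904 305.63370397]
```

View pics/foot2.png

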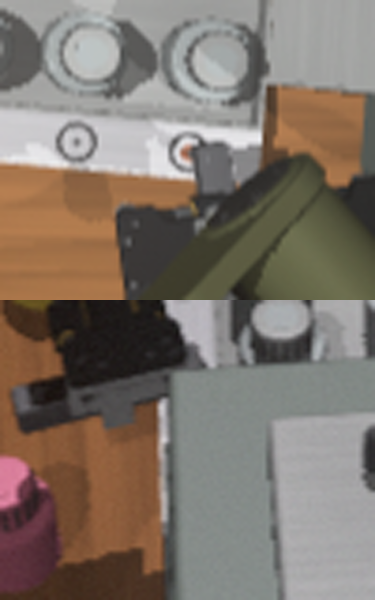

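Request:
drive_tool --increments '[-0.06,0.16,0.3,0,0,0,1,0,0,0.3,0,0,0,1,0,0,0.2,0,0,0,1,0,0,0.2,0,0,0,1,0,0,0,0,0,0,1]'

```text
t: 13.68
eef_pos: [0.3701, -0.3634, 0.2897]
orientation: [-0.0, 0.997, 0.075, -0.0]
force: [-0.2, 0.5, 0.3]
grip_width: 0.255
grip_force: 29.9
```

```bash
python3 - <<'E'
from h import *
go(.370,-.363,.288,.15);s=state();print(s["eef_pos"],s["wrist_torque"])
im=grab_frame("top"); cv2.imwrite("pics/t3.png",cv2.resize(im[230:290,340:420],None,fx=8,fy=8,interpolation=cv2.INTER_CUBIC))
E
```

```text
units [-0.   -0.02  0.08] yaw 0.1506 rz units 0.01 tilt [-0. -0. -1.] f [-0.2  0.5  0.3] w 0.255
[ 0.37008649 -0.36341021  0.28967662] [ 0.07203424  0.15318322 -0.00312371]
```

View pics/t3.png

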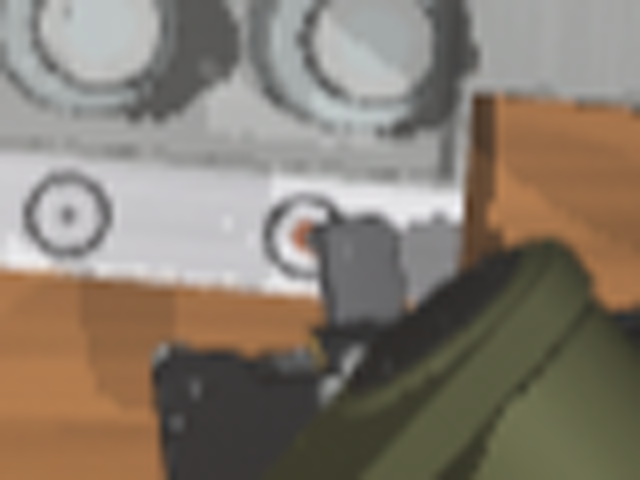

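The foot's copper sits within ring 1 (around (302,236) in the crop), and the wrist force rose by about 1.7 N. I'll press slightly more, hold, then go to spot 2.

Request:
drive_tool --increments '[0,0,0.07,0,0,0,1,0,0,0,0,0,0,1,0,0,0,0,0,0,1,0,0,0,0,0,0,1,0,0,0,0,0,0,1,0,0,0,0,0,0,1,0,0,0,0,0,0,1,0,0,0,0,0,0,1,0,0,0,0,0,0,1]'

```text
t: 14.85
eef_pos: [0.3701, -0.3634, 0.2885]
orientation: [0.0, 0.997, 0.075, 0.0]
force: [0.0, 0.0, 0.2]
grip_width: 0.252
grip_force: 29.9
```

```bash
python3 - <<'E'
from h import *
go(.3755,-.2783,.31,.15);s=state();print(s["t"],s["eef_pos"])
E
```

```text
units [ 0.91 -4.17 -1.08] yaw 0.1506 rz units 0.01 tilt [ 0.  0. -1.] f [0.  0.  0.2] w 0.252
14.85 [ 0.37008464 -0.36340927  0.28845383]
```

Request:
drive_tool --increments '[0,0,-0.6,0,0,0,1,0,0,-0.5,0,0,0,1,0.15,-0.69,0,0,0,0,1,0.15,-0.7,0,0,0,0,1,0.15,-0.7,0,0,0,0,1,0.15,-0.7,0,0,0,0,1,0.15,-0.69,0,0,0,0,1,0.16,-0.69,0,0,0,0,1,0,0,0,0,0,0,1,0,0,0.4,0,0,0,1,0,0,0.4,0,0,0,1,0,0,0.3,0,0,0,1]'

```text
t: 16.35
eef_pos: [0.3755, -0.2785, 0.2877]
orientation: [-0.0, 0.997, 0.075, -0.0]
force: [-0.5, -0.4, 0.6]
grip_width: 0.259
grip_force: 29.9
```

Request:
drive_tool --increments '[0,0,0,0,0,0,1,0,0,0,0,0,0,1,0,0,0,0,0,0,1,0,0,0,0,0,0,1,0,0,0,0,0,0,1,0,0,0,0,0,0,1,0,0,0,0,0,0,1,0,0,0,0,0,0,1,0,0,0,0,0,0,1]'

```text
t: 17.48
eef_pos: [0.3756, -0.2782, 0.2885]
orientation: [0.0, 0.997, 0.075, 0.0]
force: [-0.8, -2.0, 0.5]
grip_width: 0.25
grip_force: 29.9
```

```bash
python3 - <<'E'
from h import *
go(.3818,-.1944,.31,.15);s=state();print(s["t"],s["eef_pos"])
im=grab_frame("top"); cv2.imwrite("pics/t4.png",cv2.resize(im[180:290,300:420],None,fx=5,fy=5,interpolation=cv2.INTER_CUBIC))
for r in mark_of("top","can_1"): print(round(r["confidence"],2),w("top",r["xyz"]).round(4))
E
```

```text
units [ 0.94 -4.1  -1.08] yaw 0.1505 rz units 0.01 tilt [ 0.  0. -1.] f [-0.8 -2.   0.5] w 0.25
17.475 [ 0.37555365 -0.27824035  0.2884589 ]
0.95 [ 0.3265 -0.1369  0.0012]
0.89 [ 0.4952 -0.1854  0.0089]
0.82 [ 0.588  -0.3172  0.0022]
0.82 [ 0.5817 -0.2427  0.0031]
0.76 [ 0.4963 -0.2759  0.0011]
0.7 [ 0.7691 -0.0042 -0.0018]
0.64 [ 0.4883 -0.366   0.0016]
0.55 [ 0.2965 -0.3822 -0.0029]
```

View pics/t4.png

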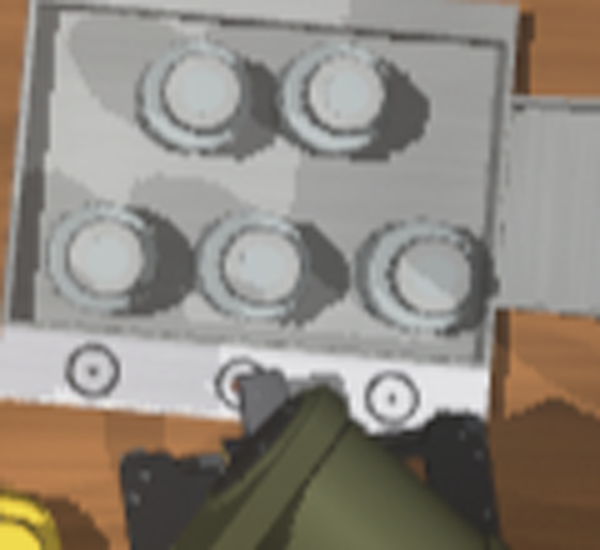

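The foot is in ring 2, around (238,384) in the crop. On to spot 3.

Request:
drive_tool --increments '[0,0,-0.6,0,0,0,1,0,0,-0.5,0,0,0,1,0.15,-0.69,0,0,0,0,1,0.15,-0.68,0,0,0,0,1,0.16,-0.68,0,0,0,0,1,0.16,-0.68,0,0,0,0,1,0.16,-0.68,0,0,0,0,1,0.16,-0.69,0,0,0,0,1,0,0,0,0,0,0,1,0,0,0.4,0,0,0,1,0,0,0.4,0,0,0,1,0,0,0.3,0,0,0,1]'

```text
t: 19.08
eef_pos: [0.3817, -0.1946, 0.2877]
orientation: [-0.0, 0.997, 0.075, -0.0]
force: [-0.3, 1.2, 1.4]
grip_width: 0.252
grip_force: 29.9
```

Request:
drive_tool --increments '[0,0,0,0,0,0,1,0,0,0,0,0,0,1,0,0,0,0,0,0,1,0,0,0,0,0,0,1,0,0,0,0,0,0,1,0,0,0,0,0,0,1,0,0,0,0,0,0,1,0,0,0,0,0,0,1,0,0,0,0,0,0,1]'

```text
t: 20.2
eef_pos: [0.3818, -0.1943, 0.2885]
orientation: [0.0, 0.997, 0.075, 0.0]
force: [-1.1, -1.6, 0.6]
grip_width: 0.256
grip_force: 29.9
```

```bash
python3 - <<'E'
from h import *
go(.4579,.0254,.366,.15);s=state();print(s["t"],s["eef_pos"])
im=grab_frame("top"); cv2.imwrite("pics/t5.png",cv2.resize(im[180:290,280:400],None,fx=5,fy=5,interpolation=cv2.INTER_CUBIC))
E
```

```text
units [  5.41 -10.29  -3.88] yaw 0.1506 rz units 0.01 tilt [ 0.  0. -1.] f [-1.1 -1.6  0.6] w 0.256
20.2 [ 0.38184109 -0.1943237   0.28846389]
```

View pics/t5.png

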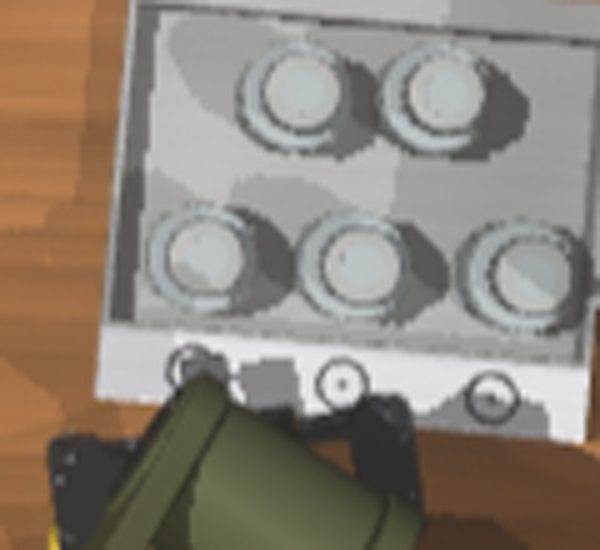

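Spot 3: the ring is partly hidden by the handle, but the dead-reckoned foot is at (0.429,-0.187), on the measured spot. Returning to the rest.

Request:
drive_tool --increments '[0,0,-0.97,0,0,0,1,0,0,-0.97,0,0,0,1,0,0,-0.97,0,0,0,1,0,0,-0.97,0,0,0,1,0.45,-0.86,0,0,0,0,1,0.45,-0.86,0,0,0,0,1,0.45,-0.86,0,0,0,0,1,0.45,-0.86,0,0,0,0,1,0.45,-0.86,0,0,0,0,1,0.45,-0.86,0,0,0,0,1,0.45,-0.86,0,0,0,0,1,0.45,-0.86,0,0,0,0,1]'

```text
t: 21.75
eef_pos: [0.4325, -0.0468, 0.3658]
orientation: [-0.0, 0.997, 0.075, -0.0]
force: [-0.0, 0.2, -1.2]
grip_width: 0.255
grip_force: 29.9
```

Request:
drive_tool --increments '[0.45,-0.86,0,0,0,0,1,0.45,-0.86,0,0,0,0,1,0.45,-0.86,0,0,0,0,1,0.46,-0.84,0,0,0,0,1,0,0,0,0,0,0,1,0,0,0,0,0,0,1,0,0,0,0,0,0,1]'

```text
t: 22.62
eef_pos: [0.4578, 0.0251, 0.366]
orientation: [-0.0, 0.997, 0.075, -0.0]
force: [0.8, -0.2, -1.4]
grip_width: 0.256
grip_force: 30.0
```

```bash
python3 - <<'E'
from h import *
go(.4579,.0254,.2862,.15);s=state();print(s["t"],s["eef_pos"])
E
```

```text
units [ 0.01 -0.02  3.99] yaw 0.15 rz units -0.0 tilt [-0. -0. -1.] f [ 0.8 -0.2 -1.4] w 0.256
22.625 [0.45775936 0.02507306 0.36603031]
```

Request:
drive_tool --increments '[0,0,0.8,0,0,0,1,0,0,0.8,0,0,0,1,0,0,0.8,0,0,0,1,0,0,0.7,0,0,0,1,0,0,0.5,0,0,0,1,0,0,0.37,0,0,0,1,0,0,0,0,0,0,1,0,0,0,0,0,0,1]'

```text
t: 23.62
eef_pos: [0.4579, 0.0256, 0.2867]
orientation: [0.0, 0.997, 0.075, 0.0]
force: [0.2, 0.2, -0.9]
grip_width: 0.253
grip_force: 30.0
```

Request:
drive_tool --increments '[0,0,0,0,0,0,0.3,0,0,0,0,0,0,-0.5,0,0,0,0,0,0,-1,0,0,0,0,0,0,-1,0,0,0,0,0,0,-1,0,0,0,0,0,0,-1,0,0,-1,0,0,0,-1,0,0,-1,0,0,0,-1,0,0,-1,0,0,0,-1,0,0,-1,0,0,0,-1,0,0,-1,0,0,0,-1,0,0,-1,0,0,0,-1]'

```text
t: 25.12
eef_pos: [0.4578, 0.0256, 0.4073]
orientation: [-0.0, 0.997, 0.075, 0.0]
force: [-0.1, -0.1, 0.4]
grip_width: 0.999
grip_force: 0.0
```

```bash
python3 - <<'E'
from h import *
s,p,r=pose();print(s["t"],p)
a=grab_frame("top")
for t in ("thermometer","tote"):
  for q in mark_of("top",t)[:2]: print(t,round(q["confidence"],2),w("top",q["xyz"]).round(4))
for i in range(3):
  for q in mark_of("top","can_1"): print(round(q["confidence"],2),w("top",q["xyz"]).round(4))
  grab_frame("top")
b=grab_frame("side"); 
for t in ("thermometer","can_1"):
  for q in mark_of("side",t)[:7]: print("side",t,round(q["confidence"],2),w("side",q["xyz"]).round(4))
A=cv2.resize(a[150:310,100:420],None,fx=2.4,fy=2.4,interpolation=cv2.INTER_CUBIC)
cv2.imwrite("pics/t6.png",A); cv2.imwrite("pics/s6.png",b)
E
```

```text
25.125 [0.45784434 0.02558432 0.40733812]
tote 0.94 [ 0.4855  0.2554 -0.0027]
tote 0.22 [ 0.5869 -0.2424  0.002 ]
0.88 [ 0.4933 -0.1845  0.0106]
0.79 [ 0.587  -0.3186  0.0023]
0.76 [ 0.4929 -0.276  -0.0005]
0.71 [ 0.4884 -0.3676 -0.0012]
0.7 [ 0.2989 -0.3833 -0.0008]
0.65 [ 0.5837 -0.241  -0.001 ]
0.64 [ 0.3293 -0.1394 -0.0014]
0.95 [ 0.4937 -0.187   0.007 ]
0.91 [ 0.587  -0.3172  0.0054]
0.84 [ 0.4896 -0.3682  0.0021]
0.81 [ 0.296  -0.3796 -0.0035]
0.8 [ 0.4934 -0.2747  0.0015]
0.73 [ 5.836e-01 -2.392e-01  2.000e-04]
0.57 [ 0.3255 -0.1388 -0.0005]
0.95 [ 0.3269 -0.1397 -0.0004]
0.89 [ 5.838e-01 -2.432e-01 -2.000e-04]
0.89 [ 2.940e-01 -3.829e-01  3.000e-04]
0.86 [ 0.5874 -0.3174  0.0023]
0.72 [ 4.943e-01 -2.735e-01  2.000e-04]
0.62 [ 0.4955 -0.1872  0.0091]
0.59 [ 0.489  -0.3693  0.0027]
side thermometer 0.71 [0.4563 0.0267 0.099 ]
side can_1 0.84 [ 0.4927 -0.2725  0.0038]
side can_1 0.83 [ 0.5005 -0.1873  0.0034]
side can_1 0.76 [ 0.2982 -0.3752  0.0046]
side can_1 0.68 [ 0.5842 -0.2406  0.0089]
```

View pics/t6.png

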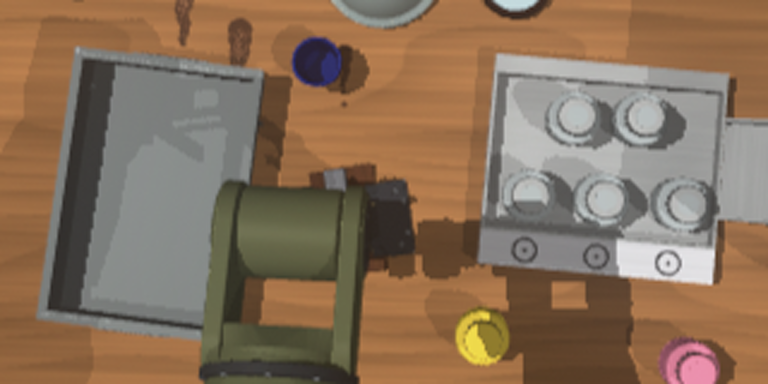

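The thermometer is back in its rest (side network gives (0.456,0.027,0.099)). The five canisters haven't moved. Starting with the one at (0.4935,-0.1875).

Request:
drive_tool --increments '[0.02,0.98,0,0,0,0,-0.36,0.02,0.98,0,0,0,0,-0.36,0.02,0.98,0,0,0,0,-0.36,0.02,0.98,0,0,0,0,-0.36,0.02,0.98,0,0,0,0,-0.36,0.02,0.98,0,0,0,0,-0.36,0.02,0.98,0,0,0,0,-0.36,0.02,0.98,0,0,0,0,-0.36,0.02,0.98,0,0,0,0,-0.36,0.02,0.98,0,0,0,0,-0.36,0.02,0.98,0,0,0,0,-0.36]'

```text
t: 27.1
eef_pos: [0.4948, -0.1882, 0.4066]
orientation: [-0.0, 0.997, 0.075, -0.0]
force: [0.1, 0.3, 0.6]
grip_width: 0.682
grip_force: 0.0
```

Request:
drive_tool --increments '[0,0,1,0,0,0,-0.36,0,0,1,0,0,0,-0.36,0,0,1,0,0,0,-0.36,0,0,1,0,0,0,-0.36,0,0,1,0,0,0,-0.36,0,0,0,0,0,0,-0.36]'

```text
t: 27.85
eef_pos: [0.4946, -0.1874, 0.3055]
orientation: [-0.001, 0.997, 0.075, -0.001]
force: [0.5, -0.4, 0.7]
grip_width: 0.681
grip_force: 0.0
```

```bash
python3 - <<'E'
from h import *
go(.4935,-.1875,.256,.15);s=state();print(s["t"],s["eef_pos"])
for n in("top","side"):
  b=grab_frame(n)
  for q in mark_of(n,"can_1")[:7]: print(n,round(q["confidence"],2),w(n,q["xyz"]).round(4))
cv2.imwrite("pics/s7.png",cv2.resize(b[210:320,200:350],None,fx=5,fy=5,interpolation=cv2.INTER_CUBIC))
E
```

```text
units [-0.05  0.    2.48] yaw 0.1505 rz units 0.01 tilt [-0.002 -0.001 -1.   ] f [ 0.5 -0.4  0.7] w 0.681
27.85 [ 0.49456502 -0.18738691  0.30551545]
top 0.87 [ 0.2969 -0.3832 -0.0006]
top 0.64 [ 0.5865 -0.3189  0.0049]
top 0.62 [ 0.5863 -0.2389  0.0035]
side 0.96 [ 0.326  -0.1363  0.0043]
side 0.89 [ 0.5858 -0.2404  0.0108]
side 0.71 [ 0.4909 -0.2742  0.0083]
side 0.7 [ 0.4958 -0.1866  0.0048]
side 0.64 [ 0.2966 -0.3721  0.0023]
```

View pics/s7.png

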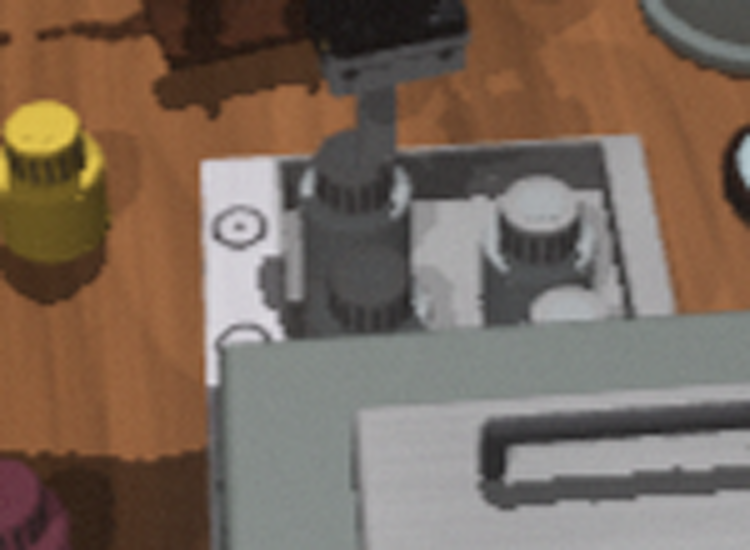

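The fingers bracket the steel cap at (355,165) in the crop. Descend, grip, lift.

Request:
drive_tool --increments '[-0.05,0,0.8,0,0,0,-0.36,0,0,0.8,0,0,0,-0.36,0,0,0.6,0,0,0,-0.36,0,0,0.28,0,0,0,-0.36,0,0,0,0,0,0,-0.36,0,0,0,0,0,0,0,0,0,0,0,0,0,1,0,0,0,0,0,0,1,0,0,0,0,0,0,1,0,0,0,0,0,0,1]' --force 40

```text
t: 29.3
eef_pos: [0.4937, -0.1872, 0.2573]
orientation: [0.0, 0.997, 0.075, 0.0]
force: [0.4, -0.4, 4.7]
grip_width: 0.439
grip_force: 40.0
```

Request:
drive_tool --increments '[0,0,-0.5,0,0,0,1,0,0,-1,0,0,0,1,0,0,-1,0,0,0,1,0,0,-1,0,0,0,1,0,0,-1,0,0,0,1,0,0,-1,0,0,0,1,0,0,-1,0,0,0,1,0,0,-1,0,0,0,1,0,0,-0.5,0,0,0,1,0,0,0,0,0,0,1]'

```text
t: 30.55
eef_pos: [0.4935, -0.187, 0.4173]
orientation: [0.0, 0.997, 0.075, 0.0]
force: [-0.5, -0.6, -2.6]
grip_width: 0.442
grip_force: 40.0
```

```bash
python3 - <<'E'
from h import *
s=state();print(s["t"],s["eef_pos"]);go(.592,.291,.2575,.15)
a=grab_frame("top")
K=[(132.5,170),(115.8,282.5),(209.6,179.2)]
P=[ray("top",k,.05) for k in K];print(np.array(P).round(3), np.linalg.norm(P[0]-P[1]),np.arctan2(*(P[0]-P[1])[[1,0]]),np.linalg.norm(P[0]-P[2]))
E
```

```text
30.55 [ 0.49352298 -0.18703505  0.41731448]
units [  8.45 -22.89   7.99] yaw 0.1506 rz units 0.01 tilt [ 0.  0. -1.] f [-0.5 -0.6 -2.6] w 0.442
[[0.655 0.347 0.05 ]
 [0.337 0.382 0.05 ]
 [0.634 0.126 0.05 ]] 0.3203977944955107 -0.10878272607545954 0.2215846960298254
```

Request:
drive_tool --increments '[0.35,-0.95,0,0,0,0,1,0.35,-0.95,0,0,0,0,1,0.35,-0.95,0,0,0,0,1,0.35,-0.95,0,0,0,0,1,0.35,-0.95,0,0,0,0,1,0.35,-0.95,0,0,0,0,1,0.35,-0.95,0,0,0,0,1,0.35,-0.95,0,0,0,0,1,0.35,-0.95,0,0,0,0,1,0.35,-0.95,0,0,0,0,1,0.35,-0.95,0,0,0,0,1,0.35,-0.95,0,0,0,0,1]'

```text
t: 32.1
eef_pos: [0.5427, 0.052, 0.4166]
orientation: [-0.0, 0.997, 0.075, -0.0]
force: [0.8, 0.0, -1.6]
grip_width: 0.445
grip_force: 40.0
```

Request:
drive_tool --increments '[0.35,-0.95,0,0,0,0,1,0.35,-0.95,0,0,0,0,1,0.35,-0.95,0,0,0,0,1,0.35,-0.95,0,0,0,0,1,0.35,-0.95,0,0,0,0,1,0.35,-0.95,0,0,0,0,1,0.35,-0.95,0,0,0,0,1,0.35,-0.95,0,0,0,0,1,0.35,-0.95,0,0,0,0,1,0.35,-0.95,0,0,0,0,1,0.35,-0.95,0,0,0,0,1,0.35,-0.95,0,0,0,0,1]'

```text
t: 33.6
eef_pos: [0.5915, 0.2903, 0.4169]
orientation: [0.0, 0.997, 0.075, -0.0]
force: [-0.3, -0.3, -3.0]
grip_width: 0.438
grip_force: 40.0
```

Request:
drive_tool --increments '[0,0,1,0,0,0,1,0,0,1,0,0,0,1,0,0,1,0,0,0,1,0,0,1,0,0,0,1,0,0,1,0,0,0,1,0,0,1,0,0,0,1,0,0,1,0,0,0,1,0,0,0.5,0,0,0,1,0,0,0.3,0,0,0,1,0,0,0,0,0,0,1]'

```text
t: 34.85
eef_pos: [0.5914, 0.289, 0.2611]
orientation: [-0.0, 0.997, 0.075, 0.0]
force: [-0.2, 0.4, -3.1]
grip_width: 0.438
grip_force: 40.0
```

```bash
python3 - <<'E'
from h import *
s=state();print(s["t"],s["eef_pos"]);go(.592,.291,.2585,.15)
a=grab_frame("side")
for q in mark_of("side","can_1")[:8]: print(round(q["confidence"],2),w("side",q["xyz"]).round(4))
E
```

```text
34.85 [0.59136476 0.28897346 0.26107263]
units [ 0.05 -0.1   0.13] yaw 0.1506 rz units 0.01 tilt [ 0.  0. -1.] f [-0.2  0.4 -3.1] w 0.438
0.85 [ 0.5869 -0.2383  0.0077]
0.67 [0.5929 0.2874 0.0072]
0.64 [ 0.4943 -0.2742  0.0055]
0.59 [ 0.2961 -0.3763  0.0023]
0.59 [ 0.327  -0.1368  0.0053]
```

Request:
drive_tool --increments '[0,0,0.1,0,0,0,1,0,0,0.04,0,0,0,1,0,0,0,0,0,0,0.3,0,0,0,0,0,0,-0.2,0,0,0,0,0,0,-0.36,0,0,0,0,0,0,-0.36,0,0,-0.6,0,0,0,-0.36,0,0,-1,0,0,0,-0.36,0,0,-1,0,0,0,-0.36,0,0,-1,0,0,0,-0.36,0,0,-1,0,0,0,-0.36,0,0,-1,0,0,0,-0.36]'

```text
t: 36.45
eef_pos: [0.5912, 0.2889, 0.3721]
orientation: [-0.0, 0.997, 0.075, 0.0]
force: [0.1, -0.3, 0.1]
grip_width: 0.679
grip_force: 0.0
```

```bash
cat >> h.py <<'E'
def cans(n):
    a=grab_frame(n)
    for q in mark_of(n,"can_1"): print(n,round(q["confidence"],2),w(n,q["xyz"]).round(4))
    return a
E
python3 - <<'E'
from h import *
s=state();print(s["t"],s["eef_pos"]);go(.4928,-.2743,.36,.15)
a=cans("top");cans("side")
for q in mark_of("side","thermometer")[:1]: print(q["confidence"],w("side",q["xyz"]))
cv2.imwrite("pics/t8.png",cv2.resize(a[150:310,100:420],None,fx=2.4,fy=2.4,interpolation=cv2.INTER_CUBIC))
E
```

```text
36.45 [0.59119074 0.2889095  0.3721097 ]
units [-9.09 27.1   0.59] yaw 0.1506 rz units 0.01 tilt [ 0.001 -0.    -1.   ] f [ 0.1 -0.3  0.1] w 0.679
top 0.92 [ 0.4879 -0.3663  0.0012]
top 0.84 [ 0.5862 -0.3173 -0.0006]
top 0.78 [ 0.3266 -0.1392 -0.0021]
top 0.74 [ 0.4945 -0.2757  0.0014]
top 0.64 [0.5927 0.293  0.0099]
top 0.62 [ 0.5848 -0.2412  0.0028]
top 0.55 [ 0.2964 -0.381   0.0011]
top 0.55 [ 0.4851  0.2528 -0.0036]
side 0.93 [0.5951 0.2887 0.0018]
side 0.78 [ 0.5863 -0.2405  0.0096]
side 0.77 [ 0.4902 -0.2718  0.0039]
side 0.74 [ 0.2977 -0.3726  0.0032]
0.79 [0.45498806 0.02530977 0.09891863]
```

View pics/t8.png

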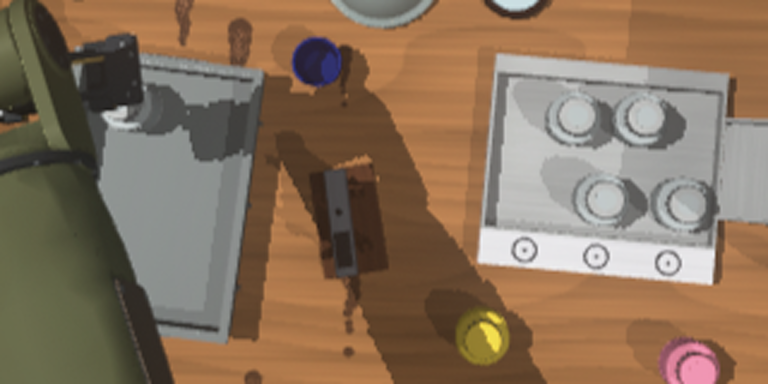

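The first canister stands in the tote at (125,110) in the crop. The other four and the thermometer are in place. Next: the one at (0.4928,-0.274).

Request:
drive_tool --increments '[-0.32,0.97,0,0,0,0,-0.36,-0.33,0.97,0,0,0,0,-0.36,-0.32,0.97,0,0,0,0,-0.36,-0.33,0.97,0,0,0,0,-0.36,-0.32,0.97,0,0,0,0,-0.36,-0.33,0.97,0,0,0,0,-0.36,-0.32,0.97,0,0,0,0,-0.36,-0.33,0.97,0,0,0,0,-0.36,-0.32,0.97,0,0,0,0,-0.36,-0.33,0.97,0,0,0,0,-0.36,-0.32,0.97,0,0,0,0,-0.36,-0.33,0.97,0,0,0,0,-0.36]'

```text
t: 38.2
eef_pos: [0.5489, 0.0458, 0.3703]
orientation: [-0.0, 0.997, 0.075, 0.0]
force: [0.3, -0.7, -0.6]
grip_width: 0.679
grip_force: 0.0
```

Request:
drive_tool --increments '[-0.32,0.97,0,0,0,0,-0.36,-0.33,0.97,0,0,0,0,-0.36,-0.32,0.97,0,0,0,0,-0.36,-0.33,0.97,0,0,0,0,-0.36,-0.32,0.97,0,0,0,0,-0.36,-0.33,0.97,0,0,0,0,-0.36,-0.32,0.97,0,0,0,0,-0.36,-0.33,0.97,0,0,0,0,-0.36,-0.32,0.97,0,0,0,0,-0.36,-0.33,0.97,0,0,0,0,-0.36,-0.32,0.97,0,0,0,0,-0.36,-0.33,0.97,0,0,0,0,-0.36]'

```text
t: 39.7
eef_pos: [0.5066, -0.1961, 0.3703]
orientation: [0.0, 0.997, 0.075, 0.0]
force: [1.2, 0.2, -0.5]
grip_width: 0.687
grip_force: 0.0
```

Request:
drive_tool --increments '[-0.33,0.97,0,0,0,0,-0.36,-0.32,0.97,0,0,0,0,-0.36,-0.32,0.97,0,0,0,0,-0.36,-0.32,0.97,0,0,0,0,-0.36,0,0,1,0,0,0,-0.36,0,0,1,0,0,0,-0.36,0,0,1,0,0,0,-0.36,0,0,0,0,0,0,-0.36]'

```text
t: 40.7
eef_pos: [0.4928, -0.2758, 0.3091]
orientation: [-0.001, 0.997, 0.075, -0.001]
force: [0.5, 0.4, 0.4]
grip_width: 0.681
grip_force: 0.0
```

```bash
python3 - <<'E'
from h import *
s=state();print(s["t"],s["eef_pos"]);go(.4926,-.2743,.2568,.15);cans("side")
E
```

```text
40.7 [ 0.49283742 -0.27583452  0.30906998]
units [ 0.   -0.07  2.61] yaw 0.1505 rz units 0.01 tilt [-0.002 -0.002 -1.   ] f [0.5 0.4 0.4] w 0.681
side 0.93 [ 0.3281 -0.1331  0.0077]
side 0.84 [ 0.4916 -0.2737  0.0011]
side 0.65 [ 0.5824 -0.2409  0.0087]
side 0.62 [ 0.2952 -0.3766  0.0011]
```

Request:
drive_tool --increments '[0,-0.06,0.8,0,0,0,-0.36,0,0,0.8,0,0,0,-0.36,0,0,0.6,0,0,0,-0.36,0,0,0.41,0,0,0,-0.36,0,0,0,0,0,0,-0.36,0,0,0,0,0,0,0,0,0,0,0,0,0,1,0,0,0,0,0,0,1,0,0,0,0,0,0,1,0,0,0,0,0,0,1]'

```text
t: 42.05
eef_pos: [0.4929, -0.2742, 0.2584]
orientation: [0.0, 0.997, 0.075, 0.0]
force: [-1.6, 0.6, 4.4]
grip_width: 0.442
grip_force: 40.0
```

Request:
drive_tool --increments '[0,0,-0.5,0,0,0,1,0,0,-1,0,0,0,1,0,0,-1,0,0,0,1,0,0,-1,0,0,0,1,0,0,-1,0,0,0,1,0,0,-1,0,0,0,1,0,0,-1,0,0,0,1,0,0,-1,0,0,0,1,0,0,-0.5,0,0,0,1,0,0,0,0,0,0,1]'

```text
t: 43.3
eef_pos: [0.4928, -0.2741, 0.4183]
orientation: [0.0, 0.997, 0.075, 0.0]
force: [0.6, -0.2, -2.2]
grip_width: 0.434
grip_force: 40.0
```

Request:
drive_tool --increments '[0.32,-0.94,0,0,0,0,1,0.32,-0.94,0,0,0,0,1,0.32,-0.94,0,0,0,0,1,0.32,-0.94,0,0,0,0,1,0.32,-0.94,0,0,0,0,1,0.32,-0.94,0,0,0,0,1,0.32,-0.94,0,0,0,0,1,0.32,-0.94,0,0,0,0,1,0.32,-0.94,0,0,0,0,1,0.32,-0.94,0,0,0,0,1,0.32,-0.94,0,0,0,0,1,0.32,-0.94,0,0,0,0,1]'

```text
t: 44.8
eef_pos: [0.5352, -0.0383, 0.418]
orientation: [0.0, 0.997, 0.075, 0.0]
force: [-0.1, -0.1, -3.5]
grip_width: 0.438
grip_force: 40.0
```

Request:
drive_tool --increments '[0.32,-0.93,0,0,0,0,1,0.32,-0.93,0,0,0,0,1,0.32,-0.93,0,0,0,0,1,0.32,-0.93,0,0,0,0,1,0.32,-0.93,0,0,0,0,1,0.32,-0.93,0,0,0,0,1,0.32,-0.93,0,0,0,0,1,0.32,-0.93,0,0,0,0,1,0.32,-0.93,0,0,0,0,1,0.32,-0.93,0,0,0,0,1,0.31,-0.93,0,0,0,0,1,0.31,-0.93,0,0,0,0,1]'

```text
t: 46.3
eef_pos: [0.5772, 0.1938, 0.418]
orientation: [0.0, 0.997, 0.075, -0.0]
force: [0.4, -0.5, -2.4]
grip_width: 0.438
grip_force: 40.0
```

Request:
drive_tool --increments '[0,0,1,0,0,0,1,0,0,1,0,0,0,1,0,0,1,0,0,0,1,0,0,1,0,0,0,1,0,0,1,0,0,0,1,0,0,1,0,0,0,1,0,0,1,0,0,0,1,0,0,0.5,0,0,0,1,0,0,0.3,0,0,0,1,0,0,0,0,0,0,1]'

```text
t: 47.55
eef_pos: [0.5771, 0.1927, 0.2622]
orientation: [-0.0, 0.997, 0.075, 0.0]
force: [-1.2, 0.2, -1.8]
grip_width: 0.44
grip_force: 40.0
```

```bash
python3 - <<'E'
from h import *
s=state();print(s["t"],s["eef_pos"]);go(.577,.192,.2585,.15);cans("side")
E
```

```text
47.55 [0.5771035  0.19265448 0.26217586]
units [-0.01  0.03  0.18] yaw 0.1506 rz units 0.01 tilt [ 0. -0. -1.] f [-1.2  0.2 -1.8] w 0.44
side 0.82 [ 0.2972 -0.3729  0.0026]
side 0.76 [0.576  0.1935 0.0098]
side 0.74 [ 0.5854 -0.236   0.0084]
side 0.7 [ 0.3265 -0.1352  0.0043]
side 0.57 [0.5962 0.289  0.0022]
```

Request:
drive_tool --increments '[0,0,0.08,0,0,0,1,0,0,0.04,0,0,0,1,0,0,0,0,0,0,0.3,0,0,0,0,0,0,-0.2,0,0,0,0,0,0,-0.36,0,0,0,0,0,0,-0.36,0,0,-0.6,0,0,0,-0.36,0,0,-1,0,0,0,-0.36,0,0,-1,0,0,0,-0.36,0,0,-1,0,0,0,-0.36,0,0,-1,0,0,0,-0.36,0,0,-1,0,0,0,-0.36]'

```text
t: 49.15
eef_pos: [0.5769, 0.1925, 0.3733]
orientation: [-0.0, 0.997, 0.075, 0.0]
force: [0.0, 1.1, -0.6]
grip_width: 0.681
grip_force: 0.0
```

```bash
python3 - <<'E'
from h import *
s=state();print(s["t"],s["eef_pos"]);a=cans("top");cans("side");go(.4883,-.3675,.37,.15)
E
```

```text
49.15 [0.57688617 0.19251288 0.3733324 ]
top 0.91 [ 0.4878 -0.3678  0.0014]
top 0.77 [ 5.820e-01 -2.476e-01  5.000e-04]
top 0.72 [ 0.5888 -0.3177  0.0045]
top 0.66 [ 3.253e-01 -1.398e-01 -1.000e-04]
top 0.56 [0.5799 0.1897 0.0007]
top 0.56 [ 2.959e-01 -3.816e-01 -2.000e-04]
side 0.98 [ 0.5855 -0.2579  0.0086]
side 0.62 [ 0.3252 -0.1364  0.0046]
side 0.61 [0.5975 0.2876 0.0048]
side 0.56 [ 0.2956 -0.3782  0.0024]
side 0.53 [0.5771 0.192  0.0059]
side 0.28 [0.7778 0.1056 0.0019]
units [-8.58 27.02  0.08] yaw 0.1506 rz units 0.01 tilt [ 0. -0. -1.] f [0.  0.7 0.4] w 0.68
```

One canister, the one at (0.585,-0.24), is being knocked toward its neighbour. I'll fetch the one at (0.488,-0.3675) meanwhile, then re-measure.

Request:
drive_tool --increments '[-0.31,0.97,0,0,0,0,-0.36,-0.31,0.97,0,0,0,0,-0.36,-0.31,0.97,0,0,0,0,-0.36,-0.31,0.97,0,0,0,0,-0.36,-0.31,0.97,0,0,0,0,-0.36,-0.31,0.97,0,0,0,0,-0.36,-0.31,0.97,0,0,0,0,-0.36,-0.31,0.97,0,0,0,0,-0.36,-0.31,0.97,0,0,0,0,-0.36,-0.31,0.97,0,0,0,0,-0.36,-0.31,0.97,0,0,0,0,-0.36,-0.31,0.97,0,0,0,0,-0.36]'

```text
t: 50.85
eef_pos: [0.5381, -0.0501, 0.3717]
orientation: [0.0, 0.997, 0.075, 0.0]
force: [0.4, -0.1, 0.4]
grip_width: 0.68
grip_force: 0.0
```

Request:
drive_tool --increments '[-0.3,0.96,0,0,0,0,-0.36,-0.3,0.96,0,0,0,0,-0.36,-0.3,0.96,0,0,0,0,-0.36,-0.3,0.96,0,0,0,0,-0.36,-0.3,0.96,0,0,0,0,-0.36,-0.3,0.96,0,0,0,0,-0.36,-0.3,0.96,0,0,0,0,-0.36,-0.3,0.96,0,0,0,0,-0.36,-0.3,0.96,0,0,0,0,-0.36,-0.3,0.96,0,0,0,0,-0.36,-0.3,0.96,0,0,0,0,-0.36,-0.3,0.96,0,0,0,0,-0.36]'

```text
t: 52.35
eef_pos: [0.5015, -0.2887, 0.3716]
orientation: [0.0, 0.997, 0.075, -0.0]
force: [0.2, 0.7, -0.1]
grip_width: 0.678
grip_force: 0.0
```

Request:
drive_tool --increments '[-0.31,0.97,0,0,0,0,-0.36,-0.31,0.97,0,0,0,0,-0.36,-0.31,0.97,0,0,0,0,-0.36,-0.31,0.97,0,0,0,0,-0.36,0,0,1,0,0,0,-0.36,0,0,1,0,0,0,-0.36,0,0,1,0,0,0,-0.36,0,0,0,0,0,0,-0.36]'

```text
t: 53.35
eef_pos: [0.4887, -0.3683, 0.3103]
orientation: [-0.001, 0.997, 0.075, -0.001]
force: [-0.0, -1.1, -0.1]
grip_width: 0.68
grip_force: 0.0
```

```bash
python3 - <<'E'
from h import *
s=state();print(s["t"],s["eef_pos"]);go(.488,-.3677,.2585,.15);cans("side");a=cans("top")
cv2.imwrite("pics/t9.png",cv2.resize(a[150:280,270:430],None,fx=4,fy=4,interpolation=cv2.INTER_CUBIC))
E
```

```text
53.35 [ 0.48868964 -0.36829647  0.31030243]
units [-0.03 -0.03  2.59] yaw 0.1505 rz units 0.01 tilt [-0.002 -0.002 -1.   ] f [-0.  -1.1 -0.1] w 0.68
side 0.9 [ 0.3271 -0.1336  0.0066]
side 0.73 [0.5936 0.2897 0.0041]
side 0.7 [0.5781 0.1914 0.0083]
side 0.56 [ 0.2995 -0.375   0.0035]
side 0.53 [ 0.7672 -0.0054  0.0016]
side 0.49 [ 0.5807 -0.2582  0.0063]
top 0.97 [0.5802 0.1906 0.0026]
top 0.94 [0.5938 0.2925 0.0084]
top 0.79 [ 0.3272 -0.1394 -0.0015]
top 0.77 [ 0.587  -0.3177  0.0056]
top 0.74 [ 0.5822 -0.2612  0.0019]
top 0.28 [ 0.7707 -0.0033 -0.0017]
```

View pics/t9.png

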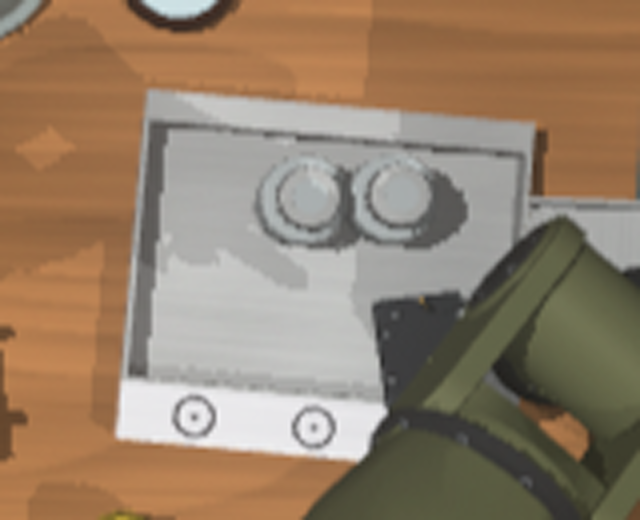

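Both remaining canisters in the tray stand upright, side by side (caps at (308,195) and (400,192) in the crop). I'll turn the gripper across for those later. Taking the current one now.

Request:
drive_tool --increments '[-0.03,-0.03,0.8,0,0,0,-0.36,0,0,0.8,0,0,0,-0.36,0,0,0.6,0,0,0,-0.36,0,0,0.37,0,0,0,-0.36,0,0,0,0,0,0,-0.36,0,0,0,0,0,0,0,0,0,0,0,0,0,1,0,0,0,0,0,0,1,0,0,0,0,0,0,1,0,0,0,0,0,0,1]'

```text
t: 54.8
eef_pos: [0.4883, -0.3673, 0.2606]
orientation: [0.0, 0.997, 0.075, 0.0]
force: [-0.5, 1.0, 4.1]
grip_width: 0.441
grip_force: 40.0
```

Request:
drive_tool --increments '[0,0,-0.5,0,0,0,1,0,0,-1,0,0,0,1,0,0,-1,0,0,0,1,0,0,-1,0,0,0,1,0,0,-1,0,0,0,1,0,0,-1,0,0,0,1,0,0,-1,0,0,0,1,0,0,-1,0,0,0,1,0,0,-0.5,0,0,0,1,0,0,0,0,0,0,1]'

```text
t: 56.05
eef_pos: [0.4881, -0.3673, 0.4205]
orientation: [0.0, 0.997, 0.075, 0.0]
force: [0.5, 0.1, -3.7]
grip_width: 0.44
grip_force: 40.0
```

Request:
drive_tool --increments '[0.01,-0.97,0,0,0,0,1,0.01,-0.97,0,0,0,0,1,0.01,-0.97,0,0,0,0,1,0.01,-0.97,0,0,0,0,1,0.01,-0.97,0,0,0,0,1,0.01,-0.97,0,0,0,0,1,0.01,-0.97,0,0,0,0,1,0.01,-0.97,0,0,0,0,1,0.01,-0.97,0,0,0,0,1,0.01,-0.97,0,0,0,0,1,0.01,-0.97,0,0,0,0,1,0.01,-0.97,0,0,0,0,1]'

```text
t: 57.55
eef_pos: [0.4554, -0.1355, 0.4203]
orientation: [-0.0, 0.997, 0.075, 0.0]
force: [-0.6, -0.5, -3.1]
grip_width: 0.439
grip_force: 40.0
```

Request:
drive_tool --increments '[0.01,-0.97,0,0,0,0,1,0.01,-0.97,0,0,0,0,1,0.01,-0.97,0,0,0,0,1,0.01,-0.97,0,0,0,0,1,0.01,-0.97,0,0,0,0,1,0.01,-0.97,0,0,0,0,1,0.01,-0.97,0,0,0,0,1,0.01,-0.97,0,0,0,0,1,0.01,-0.97,0,0,0,0,1,0.01,-0.97,0,0,0,0,1,0.01,-0.97,0,0,0,0,1,0.01,-0.97,0,0,0,0,1]'

```text
t: 59.05
eef_pos: [0.4226, 0.0949, 0.4203]
orientation: [-0.0, 0.997, 0.075, 0.0]
force: [0.9, -0.3, -3.6]
grip_width: 0.44
grip_force: 40.0
```

Request:
drive_tool --increments '[0.02,-0.95,0,0,0,0,1,0.02,-0.95,0,0,0,0,1,0.02,-0.95,0,0,0,0,1,0.02,-0.95,0,0,0,0,1,0.02,-0.95,0,0,0,0,1,0.02,-0.95,0,0,0,0,1,0.02,-0.95,0,0,0,0,1,0.02,-0.95,0,0,0,0,1,0.02,-0.95,0,0,0,0,1,0.02,-0.95,0,0,0,0,1,0.02,-0.95,0,0,0,0,1,0.02,-0.95,0,0,0,0,1]'

```text
t: 60.55
eef_pos: [0.3934, 0.3211, 0.4202]
orientation: [0.0, 0.997, 0.075, -0.0]
force: [-0.4, -0.6, -4.1]
grip_width: 0.437
grip_force: 40.0
```

Request:
drive_tool --increments '[0,0,1,0,0,0,1,0,0,1,0,0,0,1,0,0,1,0,0,0,1,0,0,1,0,0,0,1,0,0,1,0,0,0,1,0,0,1,0,0,0,1,0,0,1,0,0,0,1,0,0,0.5,0,0,0,1,0,0,0.3,0,0,0,1,0,0,0,0,0,0,1]'

```text
t: 61.8
eef_pos: [0.3937, 0.32, 0.2643]
orientation: [-0.0, 0.997, 0.075, -0.0]
force: [0.1, -0.2, -3.5]
grip_width: 0.439
grip_force: 40.0
```

```bash
python3 - <<'E'
from h import *
s=state();print(s["t"],s["eef_pos"]);go(.394,.3205,.26,.15);cans("side")
E
```

```text
61.8 [0.39366458 0.32003212 0.26433558]
units [ 0.02 -0.02  0.22] yaw 0.1506 rz units 0.01 tilt [-0. -0. -1.] f [ 0.1 -0.2 -3.5] w 0.439
side 0.93 [ 0.2984 -0.3743  0.0029]
side 0.75 [0.4009 0.3231 0.0114]
side 0.62 [ 0.5813 -0.2577  0.0084]
side 0.61 [0.5926 0.2902 0.0075]
side 0.53 [0.5753 0.1915 0.0069]
```

Request:
drive_tool --increments '[0,0,0.08,0,0,0,1,0,0,0.05,0,0,0,1,0,0,0,0,0,0,0.3,0,0,0,0,0,0,-0.2,0,0,0,0,0,0,-0.36,0,0,0,0,0,0,-0.36,0,0,-0.6,0,0,0,-0.36,0,0,-1,0,0,0,-0.36,0,0,-1,0,0,0,-0.36,0,0,-1,0,0,0,-0.36,0,0,-1,0,0,0,-0.36,0,0,-1,0,0,0,-0.36]'

```text
t: 63.4
eef_pos: [0.3935, 0.3198, 0.3752]
orientation: [-0.0, 0.997, 0.075, 0.0]
force: [0.0, 0.4, 0.3]
grip_width: 0.675
grip_force: 0.0
```

Request:
drive_tool --increments '[0,0,0,0,0,-0.98,-0.36,0,0,0,0,0,-0.98,-0.36,0,0,0,0,0,-0.98,-0.36,0,0,0,0,0,-0.98,-0.36,0,0,0,0,0,-0.98,-0.36,0,0,0,0,0,-0.98,-0.36,0,0,0,0,0,-0.98,-0.36,0,0,0,0,0,-0.98,-0.36,0,0,0,0,0,-0.98,-0.36,0,0,0,0,0,-0.98,-0.36,0,0,0,0,0,-0.98,-0.36,0,0,0,0,0,-0.98,-0.36]'

```text
t: 64.9
eef_pos: [0.3935, 0.3198, 0.3746]
orientation: [-0.0, 0.854, 0.52, 0.0]
force: [0.3, 1.3, -0.1]
grip_width: 0.682
grip_force: 0.0
```

Request:
drive_tool --increments '[0,0,0,0,0,-0.98,-0.36,0,0,0,0,0,-0.98,-0.36,0,0,0,0,0,-0.98,-0.36,0,0,0,0,0,-0.98,-0.36,0,0,0,0,0,-0.98,-0.36,0,0,0,0,0,-0.98,-0.36,0,0,0,0,0,0,-0.36]'

```text
t: 65.78
eef_pos: [0.3936, 0.3198, 0.3744]
orientation: [0.0, 0.71, 0.704, 0.0]
force: [0.2, 0.4, -0.8]
grip_width: 0.68
grip_force: 0.0
```

```bash
python3 - <<'E'
from h import *
s=state();print(s["t"],s["eef_pos"],s["q"].round(2));cans("side");cans("top");go(.5825,-.2585,.37,1.57)
E
```

```text
65.775 [0.39355698 0.31982429 0.37440847] [ 0.61  0.23  1.68 -0.    1.23  0.62]
side 0.98 [0.3999 0.3211 0.0065]
side 0.94 [ 0.5831 -0.2603  0.0103]
side 0.87 [ 0.2977 -0.3734  0.0028]
side 0.78 [ 0.3273 -0.1371  0.0066]
side 0.68 [0.5962 0.2881 0.006 ]
side 0.66 [0.5733 0.1942 0.0062]
top 0.95 [0.5757 0.1909 0.0049]
top 0.82 [ 0.2949 -0.3794 -0.0025]
top 0.81 [ 0.5872 -0.3216  0.0026]
top 0.77 [0.5887 0.2909 0.0108]
top 0.67 [0.3949 0.3214 0.0055]
top 0.65 [ 0.5799 -0.2586  0.0019]
top 0.56 [ 3.280e-01 -1.413e-01  1.000e-04]
top 0.19 [0.6443 0.065  0.0018]
units [-28.82   9.74   0.19] yaw 1.5605 rz units -0.12 tilt [ 0.  0. -1.] f [0.2 0.8 0.8] w 0.681
```

Request:
drive_tool --increments '[-0.96,0.32,0,0,0,0,-0.36,-0.96,0.32,0,0,0,0,-0.36,-0.96,0.32,0,0,0,0,-0.36,-0.96,0.32,0,0,0,0,-0.36,-0.96,0.32,0,0,0,0,-0.36,-0.96,0.32,0,0,0,0,-0.36,-0.96,0.32,0,0,0,0,-0.36,-0.96,0.32,0,0,0,0,-0.36,-0.96,0.32,0,0,0,0,-0.36,-0.96,0.32,0,0,0,0,-0.36,-0.96,0.32,0,0,0,0,-0.36,-0.96,0.32,0,0,0,0,-0.36]'

```text
t: 67.47
eef_pos: [0.4685, 0.0881, 0.3738]
orientation: [0.0, 0.711, 0.704, 0.0]
force: [-0.4, -0.3, -0.4]
grip_width: 0.679
grip_force: 0.0
```

Request:
drive_tool --increments '[-0.96,0.33,0,0,0,0,-0.36,-0.96,0.33,0,0,0,0,-0.36,-0.96,0.33,0,0,0,0,-0.36,-0.96,0.33,0,0,0,0,-0.36,-0.96,0.33,0,0,0,0,-0.36,-0.96,0.33,0,0,0,0,-0.36,-0.96,0.33,0,0,0,0,-0.36,-0.96,0.33,0,0,0,0,-0.36,-0.96,0.33,0,0,0,0,-0.36,-0.96,0.33,0,0,0,0,-0.36,-0.96,0.33,0,0,0,0,-0.36,-0.96,0.33,0,0,0,0,-0.36]'

```text
t: 68.97
eef_pos: [0.5459, -0.1436, 0.3736]
orientation: [-0.0, 0.71, 0.704, 0.0]
force: [0.0, -0.1, -0.8]
grip_width: 0.683
grip_force: 0.0
```

Request:
drive_tool --increments '[-0.96,0.32,0,0,0,0,-0.36,-0.96,0.32,0,0,0,0,-0.36,-0.96,0.32,0,0,0,0,-0.36,-0.96,0.32,0,0,0,0,-0.36,-0.96,0.32,0,0,0,0,-0.36,-0.96,0.32,0,0,0,0,-0.36,0,0,1,0,0,0,-0.36,0,0,1,0,0,0,-0.36,0,0,1,0,0,0,-0.36,0,0,0,0,0,0,-0.36]'

```text
t: 70.22
eef_pos: [0.5828, -0.2584, 0.3122]
orientation: [-0.001, 0.71, 0.704, -0.0]
force: [0.7, -0.2, -0.5]
grip_width: 0.682
grip_force: 0.0
```

```bash
python3 - <<'E'
from h import *
s=state();print(s["t"],s["eef_pos"],s["q"].round(2));cans("side");go(.582,-.259,.2590,1.57)
E
```

```text
70.225 [ 0.58278636 -0.25836924  0.31219277] [-0.47  0.58  1.35 -0.    1.22 -0.47]
side 0.87 [ 0.2951 -0.375   0.0034]
side 0.81 [ 0.5862 -0.2575  0.0107]
side 0.66 [ 0.3264 -0.1347  0.0056]
side 0.57 [0.3986 0.3209 0.0047]
side 0.2 [0.4588 0.0275 0.0979]
units [-0.04 -0.05  2.77] yaw 1.5618 rz units -0.1 tilt [-0.     0.001 -1.   ] f [-0.1  0.1 -0.8] w 0.68
```

Request:
drive_tool --increments '[-0.03,-0.02,0.8,0,0,0,-0.36,0,0,0.8,0,0,0,-0.36,0,0,0.7,0,0,0,-0.36,0,0,0.45,0,0,0,-0.36,0,0,0,0,0,0,-0.36,0,0,0,0,0,0,0,0,0,0,0,0,0,1,0,0,0,0,0,0,1,0,0,0,0,0,0,1,0,0,0,0,0,0,1]'

```text
t: 71.58
eef_pos: [0.5825, -0.2585, 0.2591]
orientation: [0.0, 0.71, 0.704, 0.0]
force: [1.3, 0.5, 4.5]
grip_width: 0.444
grip_force: 40.0
```

Request:
drive_tool --increments '[0,0,-0.5,0,0,0,1,0,0,-1,0,0,0,1,0,0,-1,0,0,0,1,0,0,-1,0,0,0,1,0,0,-1,0,0,0,1,0,0,-1,0,0,0,1,0,0,-1,0,0,0,1,0,0,-1,0,0,0,1,0,0,-0.5,0,0,0,1,0,0,0,0,0,0,1]'

```text
t: 72.82
eef_pos: [0.5823, -0.2584, 0.4196]
orientation: [0.001, 0.71, 0.704, 0.0]
force: [-0.4, -0.5, -2.5]
grip_width: 0.436
grip_force: 40.0
```

Request:
drive_tool --increments '[0.95,-0.19,0,0,0,0,1,0.95,-0.19,0,0,0,0,1,0.95,-0.19,0,0,0,0,1,0.95,-0.19,0,0,0,0,1,0.95,-0.19,0,0,0,0,1,0.95,-0.19,0,0,0,0,1,0.95,-0.19,0,0,0,0,1,0.95,-0.19,0,0,0,0,1,0.95,-0.19,0,0,0,0,1,0.95,-0.19,0,0,0,0,1,0.95,-0.19,0,0,0,0,1,0.95,-0.19,0,0,0,0,1]'

```text
t: 74.32
eef_pos: [0.5386, -0.0288, 0.4186]
orientation: [0.0, 0.71, 0.704, 0.0]
force: [-0.3, -0.1, -3.0]
grip_width: 0.441
grip_force: 40.0
```

Request:
drive_tool --increments '[0.95,-0.18,0,0,0,0,1,0.95,-0.18,0,0,0,0,1,0.95,-0.18,0,0,0,0,1,0.95,-0.18,0,0,0,0,1,0.95,-0.18,0,0,0,0,1,0.95,-0.18,0,0,0,0,1,0.95,-0.18,0,0,0,0,1,0.95,-0.18,0,0,0,0,1,0.95,-0.18,0,0,0,0,1,0.95,-0.18,0,0,0,0,1,0.95,-0.18,0,0,0,0,1,0.95,-0.18,0,0,0,0,1]'

```text
t: 75.82
eef_pos: [0.4975, 0.1996, 0.4186]
orientation: [0.0, 0.71, 0.704, -0.0]
force: [0.4, -0.2, -2.1]
grip_width: 0.441
grip_force: 40.0
```

Request:
drive_tool --increments '[0.95,-0.19,0,0,0,0,1,0.95,-0.19,0,0,0,0,1,0.95,-0.19,0,0,0,0,1,0,0,1,0,0,0,1,0,0,1,0,0,0,1,0,0,1,0,0,0,1,0,0,1,0,0,0,1,0,0,1,0,0,0,1,0,0,1,0,0,0,1,0,0,1,0,0,0,1,0,0,0.7,0,0,0,1,0,0,0,0,0,0,1]'

```text
t: 77.32
eef_pos: [0.4867, 0.2557, 0.2639]
orientation: [-0.0, 0.71, 0.704, -0.001]
force: [-0.1, -0.1, -2.0]
grip_width: 0.437
grip_force: 40.0
```

```bash
python3 - <<'E'
from h import *
s=state();print(s["t"],s["eef_pos"]);go(.4855,.256,.26,1.57);cans("side")
E
```

```text
77.325 [0.48674131 0.25569337 0.26390508]
units [ 0.01 -0.06  0.2 ] yaw 1.5619 rz units -0.1 tilt [-0.001 -0.001 -1.   ] f [-0.1 -0.1 -2. ] w 0.437
side 0.96 [ 0.2983 -0.3751  0.0035]
side 0.81 [0.5943 0.2885 0.0061]
side 0.79 [ 0.3281 -0.1314  0.0038]
side 0.73 [0.4859 0.2538 0.0132]
side 0.56 [0.5744 0.1919 0.0063]
side 0.56 [0.3964 0.3205 0.0066]
```

Request:
drive_tool --increments '[0,0,0.1,0,0,0,1,0,0,0.07,0,0,0,1,0,0,0,0,0,0,0.3,0,0,0,0,0,0,-0.2,0,0,0,0,0,0,-0.36,0,0,0,0,0,0,-0.36,0,0,-0.6,0,0,0,-0.36,0,0,-1,0,0,0,-0.36,0,0,-1,0,0,0,-0.36,0,0,-1,0,0,0,-0.36,0,0,-1,0,0,0,-0.36,0,0,-1,0,0,0,-0.36]'

```text
t: 78.92
eef_pos: [0.4867, 0.2554, 0.3749]
orientation: [0.0, 0.71, 0.704, 0.0]
force: [-0.3, -0.4, 0.1]
grip_width: 0.68
grip_force: 0.0
```

```bash
python3 - <<'E'
from h import *
s=state();print(s["t"],s["eef_pos"]);cans("top");cans("side");cans("top");go(.587,-.318,.37,1.57)
E
```

```text
78.925 [0.48672337 0.25536302 0.37489704]
top 0.82 [ 0.3275 -0.1386 -0.0025]
top 0.67 [0.4867 0.2534 0.0047]
top 0.65 [ 0.2946 -0.3818 -0.001 ]
top 0.63 [ 0.5888 -0.319   0.0022]
top 0.61 [0.5901 0.2916 0.0093]
top 0.56 [0.5776 0.1879 0.0014]
top 0.37 [0.3938 0.3215 0.0046]
side 0.96 [0.3965 0.3228 0.0059]
side 0.91 [ 0.2952 -0.3765  0.0035]
side 0.84 [0.5755 0.192  0.0085]
side 0.74 [0.4884 0.2561 0.0127]
side 0.72 [ 0.3268 -0.1371  0.0014]
side 0.67 [0.5953 0.2859 0.0031]
top 0.97 [ 0.5872 -0.3183  0.0027]
top 0.8 [5.793e-01 1.914e-01 2.000e-04]
top 0.75 [0.486  0.2543 0.0034]
top 0.59 [0.5908 0.2896 0.0078]
top 0.56 [ 0.2967 -0.3829 -0.0016]
units [-28.62   5.27   0.13] yaw 1.5618 rz units -0.1 tilt [-0.    -0.001 -1.   ] f [ 0.5  0.4 -0.1] w 0.68
```

Request:
drive_tool --increments '[-0.95,0.18,0,0,0,0,-0.36,-0.95,0.18,0,0,0,0,-0.36,-0.95,0.18,0,0,0,0,-0.36,-0.95,0.18,0,0,0,0,-0.36,-0.95,0.18,0,0,0,0,-0.36,-0.95,0.18,0,0,0,0,-0.36,-0.95,0.18,0,0,0,0,-0.36,-0.95,0.18,0,0,0,0,-0.36,-0.95,0.18,0,0,0,0,-0.36,-0.95,0.18,0,0,0,0,-0.36,-0.95,0.18,0,0,0,0,-0.36,-0.95,0.18,0,0,0,0,-0.36]'

```text
t: 80.72
eef_pos: [0.5282, 0.0257, 0.3732]
orientation: [-0.0, 0.71, 0.704, 0.0]
force: [0.1, 0.5, 0.7]
grip_width: 0.684
grip_force: 0.0
```

Request:
drive_tool --increments '[-0.96,0.17,0,0,0,0,-0.36,-0.96,0.17,0,0,0,0,-0.36,-0.96,0.17,0,0,0,0,-0.36,-0.96,0.17,0,0,0,0,-0.36,-0.96,0.17,0,0,0,0,-0.36,-0.96,0.17,0,0,0,0,-0.36,-0.96,0.17,0,0,0,0,-0.36,-0.96,0.17,0,0,0,0,-0.36,-0.96,0.17,0,0,0,0,-0.36,-0.96,0.17,0,0,0,0,-0.36,-0.96,0.17,0,0,0,0,-0.36,-0.96,0.17,0,0,0,0,-0.36]'

```text
t: 82.22
eef_pos: [0.5669, -0.205, 0.3733]
orientation: [0.0, 0.71, 0.704, 0.0]
force: [-0.2, -0.3, -0.4]
grip_width: 0.679
grip_force: 0.0
```

Request:
drive_tool --increments '[-0.95,0.18,0,0,0,0,-0.36,-0.95,0.18,0,0,0,0,-0.36,-0.95,0.18,0,0,0,0,-0.36,-0.95,0.18,0,0,0,0,-0.36,-0.95,0.18,0,0,0,0,-0.36,-0.95,0.18,0,0,0,0,-0.36,0,0,1,0,0,0,-0.36,0,0,1,0,0,0,-0.36,0,0,1,0,0,0,-0.36,0,0,0,0,0,0,-0.36]'

```text
t: 83.48
eef_pos: [0.5872, -0.3181, 0.3115]
orientation: [-0.001, 0.71, 0.704, -0.0]
force: [0.4, 0.3, -0.2]
grip_width: 0.678
grip_force: 0.0
```

```bash
python3 - <<'E'
from h import *
s=state();print(s["t"],s["eef_pos"]);cans("top");cans("side");go(.587,-.318,.2590,1.57)
E
```

```text
83.475 [ 0.58721562 -0.31810486  0.31148309]
top 0.75 [ 0.2954 -0.3809 -0.0023]
top 0.7 [0.578  0.189  0.0021]
top 0.68 [0.5891 0.2921 0.0098]
top 0.67 [4.855e-01 2.507e-01 4.000e-04]
top 0.57 [0.3939 0.3201 0.0028]
top 0.45 [ 0.3276 -0.1367 -0.    ]
side 0.8 [ 0.295  -0.3749  0.0023]
side 0.73 [ 0.3277 -0.1335  0.0047]
side 0.5 [ 0.432  -0.1855  0.0325]
side 0.41 [0.4903 0.2553 0.01  ]
side 0.39 [0.3983 0.3198 0.0064]
side 0.36 [ 0.5393 -0.2789  0.0021]
side 0.16 [0.4567 0.0243 0.0977]
units [ 0.   -0.03  2.76] yaw 1.5619 rz units -0.1 tilt [-0.001  0.001 -1.   ] f [ 0.4 -0.7 -0.4] w 0.681
```

Request:
drive_tool --increments '[0,-0.02,0.8,0,0,0,-0.36,0,0,0.8,0,0,0,-0.36,0,0,0.7,0,0,0,-0.36,0,0,0.45,0,0,0,-0.36,0,0,0,0,0,0,-0.36,0,0,0,0,0,0,0,0,0,0,0,0,0,1,0,0,0,0,0,0,1,0,0,0,0,0,0,1,0,0,0,0,0,0,1]'

```text
t: 84.92
eef_pos: [0.5869, -0.318, 0.2587]
orientation: [0.0, 0.71, 0.704, 0.0]
force: [-2.8, 0.1, 4.8]
grip_width: 0.439
grip_force: 40.0
```

Request:
drive_tool --increments '[0,0,-0.5,0,0,0,1,0,0,-1,0,0,0,1,0,0,-1,0,0,0,1,0,0,-1,0,0,0,1,0,0,-1,0,0,0,1,0,0,-1,0,0,0,1,0,0,-1,0,0,0,1,0,0,-1,0,0,0,1,0,0,-0.5,0,0,0,1,0,0,0,0,0,0,1]'

```text
t: 86.18
eef_pos: [0.5868, -0.3178, 0.419]
orientation: [0.001, 0.71, 0.704, 0.0]
force: [-0.2, 0.0, -4.3]
grip_width: 0.439
grip_force: 40.0
```

Request:
drive_tool --increments '[0.96,-0.38,0,0,0,0,1,0.96,-0.38,0,0,0,0,1,0.96,-0.38,0,0,0,0,1,0.96,-0.38,0,0,0,0,1,0.96,-0.38,0,0,0,0,1,0.96,-0.38,0,0,0,0,1,0.96,-0.38,0,0,0,0,1,0.96,-0.38,0,0,0,0,1,0.96,-0.38,0,0,0,0,1,0.96,-0.38,0,0,0,0,1,0.96,-0.38,0,0,0,0,1,0.96,-0.38,0,0,0,0,1]'

```text
t: 87.68
eef_pos: [0.4973, -0.0855, 0.4183]
orientation: [0.0, 0.71, 0.704, 0.0]
force: [-0.8, 0.2, -3.6]
grip_width: 0.442
grip_force: 40.0
```

Request:
drive_tool --increments '[0.96,-0.38,0,0,0,0,1,0.96,-0.38,0,0,0,0,1,0.96,-0.38,0,0,0,0,1,0.96,-0.38,0,0,0,0,1,0.96,-0.38,0,0,0,0,1,0.96,-0.38,0,0,0,0,1,0.96,-0.38,0,0,0,0,1,0.96,-0.38,0,0,0,0,1,0.96,-0.38,0,0,0,0,1,0.96,-0.38,0,0,0,0,1,0.96,-0.38,0,0,0,0,1,0.96,-0.38,0,0,0,0,1]'

```text
t: 89.18
eef_pos: [0.4079, 0.1456, 0.4183]
orientation: [0.0, 0.71, 0.704, 0.0]
force: [-0.2, 0.1, -3.4]
grip_width: 0.439
grip_force: 40.0
```

Request:
drive_tool --increments '[0.96,-0.38,0,0,0,0,1,0.96,-0.38,0,0,0,0,1,0.96,-0.38,0,0,0,0,1,0.96,-0.38,0,0,0,0,1,0,0,1,0,0,0,1,0,0,1,0,0,0,1,0,0,1,0,0,0,1,0,0,1,0,0,0,1,0,0,1,0,0,0,1,0,0,1,0,0,0,1,0,0,1,0,0,0,1,0,0,0.7,0,0,0,1]'

```text
t: 90.68
eef_pos: [0.3785, 0.2219, 0.2636]
orientation: [-0.0, 0.71, 0.704, -0.0]
force: [-0.6, 0.3, -2.6]
grip_width: 0.436
grip_force: 40.0
```

```bash
python3 - <<'E'
from h import *
s=state();print(s["t"],s["eef_pos"]);cans("side");go(.379,.2215,.26,1.57)
E
```

```text
90.675 [0.37848847 0.22190496 0.26358042]
side 0.92 [0.4873 0.256  0.0079]
side 0.9 [ 0.2957 -0.3752  0.0022]
side 0.72 [0.3825 0.221  0.0118]
side 0.69 [0.5974 0.2903 0.0047]
side 0.64 [0.5764 0.1922 0.0069]
side 0.55 [ 0.3287 -0.1365  0.0053]
side 0.47 [0.3984 0.3204 0.0053]
units [-0.01  0.03  0.16] yaw 1.562 rz units -0.1 tilt [-0.001 -0.002 -1.   ] f [-0.1 -0.7 -3.2] w 0.439
```

Request:
drive_tool --increments '[0,0,0.1,0,0,0,1,0,0,0.07,0,0,0,1,0,0,0,0,0,0,0.3,0,0,0,0,0,0,-0.2,0,0,0,0,0,0,-0.36,0,0,0,0,0,0,-0.36,0,0,-0.6,0,0,0,-0.36,0,0,-1,0,0,0,-0.36,0,0,-1,0,0,0,-0.36,0,0,-1,0,0,0,-0.36,0,0,-1,0,0,0,-0.36,0,0,-1,0,0,0,-0.36]'

```text
t: 92.28
eef_pos: [0.3788, 0.2215, 0.3744]
orientation: [0.0, 0.71, 0.704, 0.0]
force: [0.6, -0.0, 0.2]
grip_width: 0.679
grip_force: 0.0
```

Request:
drive_tool --increments '[-1,0,-0.5,0,0,0,-0.36,-1,0,-0.5,0,0,0,-0.36,-1,0,-0.5,0,0,0,-0.36,-1,0,0,0,0,0,-0.36,-1,0,0,0,0,0,-0.36,-1,0,0,0,0,0,-0.36,-1,0,0,0,0,0,-0.36,-1,0,0,0,0,0,-0.36,-1,0,0,0,0,0,-0.36,-1,0,0,0,0,0,-0.36,-1,0,0,0,0,0,-0.36,0,0,0,0,0,0,-0.36]'

```text
t: 93.78
eef_pos: [0.3768, 0.001, 0.4035]
orientation: [0.0, 0.711, 0.703, 0.0]
force: [1.0, -0.3, 0.0]
grip_width: 0.681
grip_force: 0.0
```

```bash
python3 - <<'E'
from h import *
s=state();print(s["t"],s["eef_pos"],s["force"]);b=cans("side")
for q in mark_of("side","thermometer")[:1]: print(q["confidence"],w("side",q["xyz"]))
a=cans("top")
cv2.imwrite("pics/f1.png",cv2.resize(b[110:330,180:400],None,fx=2.7,fy=2.7,interpolation=cv2.INTER_CUBIC))
cv2.imwrite("pics/f2.png",cv2.resize(a[90:320,100:430],None,fx=2.4,fy=2.4,interpolation=cv2.INTER_CUBIC))
E
```

```text
93.775 [0.37679323 0.00099739 0.40352718] [ 1.00166477 -0.26086074  0.02559932]
side 0.94 [ 0.3258 -0.1337  0.0045]
side 0.87 [0.4895 0.2579 0.0116]
side 0.8 [0.595  0.2883 0.0061]
side 0.67 [0.3806 0.2193 0.0058]
side 0.63 [0.3954 0.3228 0.0074]
side 0.59 [ 0.2939 -0.3777  0.0031]
side 0.52 [0.5763 0.1915 0.0048]
0.63 [0.45670775 0.02606674 0.09718668]
top 0.84 [0.381  0.2185 0.0061]
top 0.81 [0.5917 0.2916 0.008 ]
top 0.75 [0.4871 0.2524 0.0023]
top 0.75 [ 0.327  -0.1377 -0.0005]
top 0.74 [0.3928 0.3196 0.0017]
top 0.65 [ 0.2948 -0.3805 -0.0008]
top 0.63 [0.5766 0.1904 0.0017]
```

View pics/f1.png

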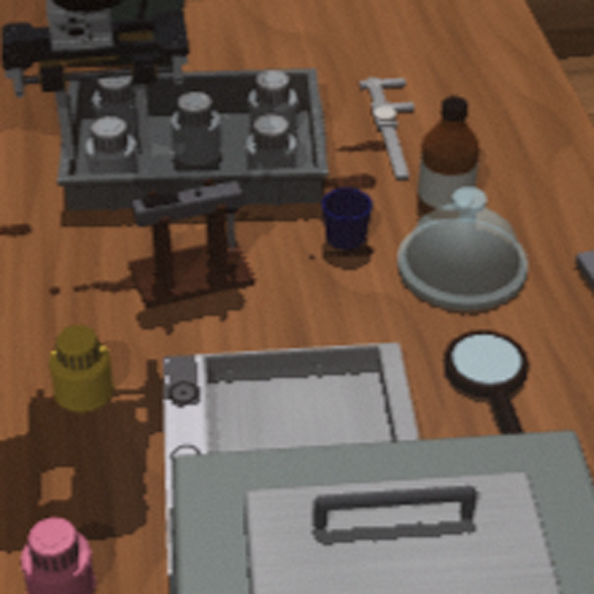

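View pics/f2.png

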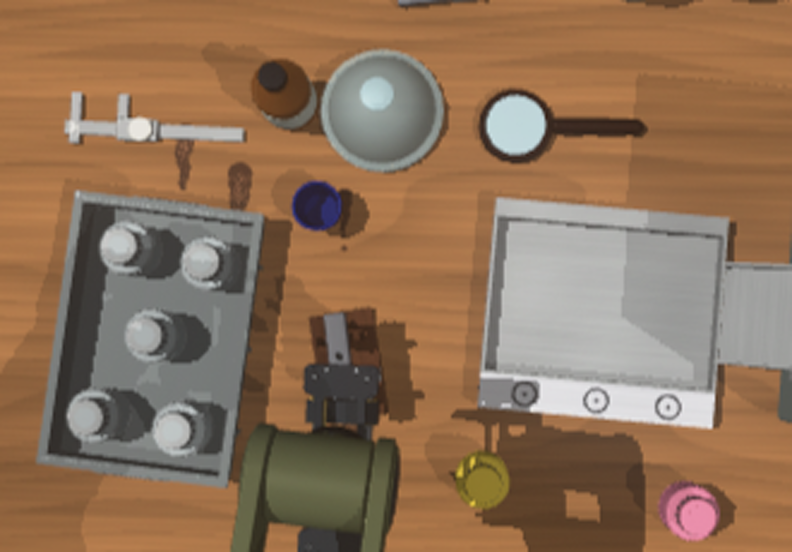

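The pictures show five canisters upright in the tote, the tray empty, and the thermometer level in its rest at about (187,200) in the side crop. Bystanders and look-alikes are where they were. Handing in.

```bash
python3 -c "
from bench import *
print(finish_job())"
```

```text
the job is handed in; nothing more can be done
None
```

I handed the job in at about 94 s of the 210 s, without seeing the verdict: the three spots were probed in order (the third placed by measured position, its ring partly hidden), the thermometer is back in its rest, and all five canisters stand upright in the tote.

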